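Pin the riser stack on an optical base

ROBOT

A 7-joint arm with a two-finger parallel gripper is mounted at the origin on the work surface. World frame = base frame: x ahead of the robot, y to its left, z up, the work surface at z = 0. Lengths are in m, angles in rad, forces in N, time in s.
With the tool pointing down it reaches from about 0.4 to 0.875 m from the base axis. Payload 19.3 kg.
Tool frame: the origin (TCP) lies between the finger pads; the fingertips stand 17 mm ahead of it and the grasp point (between the pads) lies 2 mm behind it (bot.tips_ahead is the z of the fingertips in the tool frame, in m); z points along the fingers, y is the direction in which the jaws open and shut (so a half turn about z gives the same grasp; the last joint's range is limited). The gripper opens to 85 mm and grips with 20 to 120 N. Pads are 22 mm wide; open, the fingers measure 114 mm over their backs; the gripper's body (76 mm by 85 mm) begins 54 mm behind the grasp point. The pads swing forward as they close: fully open they stand 13 mm farther back than shut.
Start: joints at [-1.267, 0.521, -0.036, 1.599, 0.021, 1.021, -0.113], TCP at [0.228, 0.582, 0.21] pointing down, gripper open.
Joint ranges: [-2.91, 2.91], [-0.3, 2.13], [-1.5, 1.42], [0.17, 2.43], [-1.26, 4.41], [0.16, 1.93], [-2.52, 2.52]. Speed limits (rad/s): [1.89, 1.89, 2.39, 2.39, 3.01, 3.01, 3.01].

INTERFACE

Orientations are given as [roll, pitch, yaw] about the fixed x, y, z axes, in that order (R = Rz(yaw) Ry(pitch) Rx(roll)).
In Python, from workcell import telemetry, cams, job, bot gives the robot as it stands.
- The arm moves only by the tool arm_command, never from a script. Its argument "deltas" is a list of rows, each a list of 7 numbers: the opening, from -1 (shut) to 1 (fully open), so that 0 is half open, then the shift along the tool's x, y, z normalised to -1 to 1, where 1 is 150 mm, then the turn, a rotation vector about the tool's x, y, z normalised to -1 to 1, where 1 is 45 degrees. In form: [[hand, tx, ty, tz, rx, ry, rz], ...]. A call has 1 to 8 rows; each row is the pose to reach, as a shift and turn from the pose commanded when the call began, along the tool's axes at that moment; what a row does not reach only later rows make up. A row lasts 1/8 s, in which the tool goes at most 62.5 mm and 10.7 degrees, less where a joint would pass 70% of its speed; a pose out of reach is approached as far as the arm can. A call with a number of a shift or a turn outside -1 to 1 is refused whole. A call with a gripper value outside its range is refused whole. The fingers move at their own pace and stop on an object; "newtons" is the grip in N (left out, the last holds). Time passes only in rows, so rows that repeat a pose let the fingers close. It gives the time, the measured TCP pose, the force and the opening at its end, in the units of the state.
- telemetry.observe(): the state, without advancing time (a new reading comes with each control period).
- cams.grab_frame(name): name is "side" or "top" or "wrist"; returns the picture (420x560x3 uint8, blue, green, red); there is no depth.
- cams.get_calibration(name): a dict with "fx", "fy", "cx", "cy" (pixels), "R" (3x3) and "t" (3): a world point X has camera coordinates R X + t. Camera axes: x right, y down, z forward; pixel columns grow to the right and rows downward; lengths in m; the calibration is good to about 2 mm. A picture is of the moment at which its call begins: read the wrist's pose just before it. get_calibration takes no time and is no camera call; for the wrist camera it gives the pose at the moment of the call.
- job.job_done(): hands the job in, once; it reports no verdict.
The state is a dict: "clock": time; "qpos": joint angles; "qd": joint speeds; "joint_efforts": joint torques, N m; "position": TCP position; "tool_rot": TCP orientation; "force": force on the tool from outside, world axes, zero at the start; "moment": the same for the moment, N m; "grip_width": finger opening in m.
Only numpy, scipy, OpenCV 4.12 (cv2) and the standard library are available. Lean on these libraries where they do the work, as an engineer would, in place of code of your own. Each camera call takes 0.05 s, during which the arm holds its last target.

TASK

Build the riser on the fixed clamp base: lay the thick square spacer, then the round spacer, then the slotted arm flat over the base's hole, with their holes lined up and the arm's slotted end pointing away from the thumbscrew. Then push the long knurled-headed pin from the rack down through all of them into the base until its head sits flush on the arm, and last turn the base's knurled thumbscrew clockwise until it seats, stopping when the resistance rises rather than forcing it. Leave the short pin and everything else on the bench where they are.

Things in the scene. Friction and masses are not known exactly. Their poses are not given: they have to be found in the camera images.
- base_hole (a point): centre of the mouth of the round through hole (15.5 mm across, 30 mm deep, down to the table) in the top face of the fixed dark steel clamp base, a flat block 150 long x 60 wide x 30 high bolted to the table. The hole lies 45 mm from the middle of the block, on its long centre line. x axis: along the block from the hole towards the thumbscrew; z up.
- screw_grip (a point): centre of the head of the steel knurled thumbscrew, upright cylinder 26 mm across and 24 mm tall, standing on the base 90 mm from the hole (its underside is 4 mm above the base's top, so this point is 46 mm above the table). It turns about its vertical axis and does not rise or sink. Can be gripped at any yaw.
- screw (a joint): turn of the thumbscrew in rad, growing clockwise seen from above. It starts loose at 0.6 to 1.1, turns against a light drag of about 0.05 N m and seats at 1.8; past that the resistance rises steeply (some 2 to 3 N m per rad), and it springs back to about 1.8 when let go.
- block_c (a point): centre (half-way up) of the loose thick square spacer, dark steel-coloured, 50 x 50 x 20 mm high, about 120 g, upright hole 17 mm across through its centre. x, y along its sides, z up.
- ring_c (a point): centre (half-way up) of the loose round spacer, aluminium, 44 mm across, 16 mm high, 60 g, upright hole 17 mm across. It has a thick wall, unlike the thin-walled lens ring.
- slotarm_c (a point): centre (half-way up) of the loose flat slotted arm, dark steel-coloured plate 80 (x) x 36 (y) x 10 mm high, 70 g. Its +x end has a slot 24 x 9 mm, centred 20 mm from this point; its round hole, 17 mm across, is centred 12 mm from this point on the -x side.
- slotarm_hole (a point): centre (half-way up) of the arm's round hole; same axes as slotarm_c.
- pin_head (a point): centre of the knurled head of the long steel pin: head 24 mm across, 26 mm tall; below it a shaft 14 mm across and 72 mm long whose last 10 mm taper to a flat foot 8 mm across. About 150 g. It stands upright in one of the end holes (30 mm deep, floor 10 mm above the table) of the rack, so its head is from 82 to 108 mm above the table. When home in the riser the head's underside is 76 mm above the table and the foot 4 mm.
- pin_tip (a point): centre of the foot of the long pin.
- rack: fixed grey plastic rack 150 (x) x 60 (y) x 40 mm high with three upright holes 45 mm apart along x; origin under its centre. Long and short pin stand in the two end holes, either way round.
- stub_head (a point): head centre of the short pin in the rack (a bystander): same head as the long pin, but it stands 27 mm lower (head 55 to 81 mm above the table).
- mirror_c (a point): bystander: loose mirror mount on a post, 114 mm tall, foot 60 x 45 mm; this point is in its middle, 57 mm above the table.
- jar_c (a point): bystander: small amber jar with white cap, 36 mm across, 60 mm tall; this point is half-way up.
- cell_c (a point): bystander: thin-walled dark lens ring, 50 mm across outside, 36 mm inside, 8 mm high; point half-way up.
- driver_c (a point): bystander: orange-handled screwdriver, 150 mm long, lying on the table roughly along x on the left side; point near its middle.
- block: the square spacer (origin under its centre)
- ring: the round spacer (origin under its centre)
- slotarm: the slotted arm (origin under its centre)
- pin: the long pin (origin at its foot)
Things that resemble listed ones, but are neither listed nor needed, are in the scene too. What is shaped like the slotarm but orange, purple or yellow is not meant.

How it is judged:
By the outcome, as a careful person would: the job done as asked, in the order asked, and still so for the second after the job is handed in, with the robot touching nothing.
It also fails if it takes over 72 s, if anything falls off the work surface, if the arm or the gripper's body presses on something with over 40 N, if the wrist force passes 120 N, or if a joint passes its speed limit or range.

## Working session

There is one attempt and no reset: what is moved stays moved. The work goes in short steps, Python scripts to look and compute and a tool call to move; the robot and the scene stay as the last step left them, time stands still between calls to the robot, and variables do not carry over. Pictures are saved under pics/ and viewed, and the job is handed in when it is done.

Besides the shell and the picture viewer there is one more tool, called after "Request:" by a JSON object that holds its "op" and its "data", one argument or row to a line. arm_command: Moves the arm, as the interface text tells. Its arguments: {"type":"object","properties":{"deltas":{"type":"array","items":{"type":"array","items":{"type":"number"}}},"newtons":{"type":"number"}},"required":["deltas"]}

```bash
ls; mkdir -p pics; python3 - <<'E'
from workcell import telemetry, cams, job, bot
import cv2
print(telemetry.observe())
for n in ["side","top","wrist"]:
    c=cams.get_calibration(n); print(n,c)
    cv2.imwrite(f"pics/{n}0.png",cams.grab_frame(n))
E
```

```text
pics
{'clock': 0.0, 'qpos': array([-1.2671657 ,  0.52201718, -0.03634427,  1.60002573,  0.02121996,
        1.02107312, -0.11281002]), 'qd': array([-0.00111581,  0.00059489, -0.00252851,  0.00155995, -0.00066006,
       -0.00052621, -0.0001286 ]), 'joint_efforts': array([-2.86454509e-03, -9.27074790e+01,  1.97833881e+00, -3.69939816e+01,
        1.76752056e-02,  8.22538947e-03,  4.99591476e-05]), 'position': array([0.22813891, 0.58148112, 0.20931723]), 'tool_rot': array([-3.14045847e+00,  8.95274709e-05,  2.76776748e+00]), 'force': array([ 0.49379513, -0.90405627,  0.53662409]), 'moment': array([-0.02038585, -0.00349547, -0.02464306]), 'grip_width': 0.08521561950050326}
side {'fx': 482.4574085144034, 'fy': 482.4574085144034, 'cx': 279.7677794882317, 'cy': 208.73731911865727, 'R': array([[ 0.97162923, -0.23592026, -0.01668164],
       [-0.15286698, -0.57262564, -0.80543874],
       [ 0.18046698,  0.78513789, -0.59244422]]), 't': array([-0.48716138,  0.16101239,  0.94750642])}
top {'fx': 384.5615754234104, 'fy': 384.5615754234104, 'cx': 272.39221356858786, 'cy': 207.82170728252862, 'R': array([[ 0.01792698, -0.99943307,  0.02849846],
       [-0.98229058, -0.02292198, -0.18595645],
       [ 0.18650427, -0.02466013, -0.98214461]]), 't': array([0.01296512, 0.52371574, 0.92511258])}
wrist {'fx': 360.4156446297905, 'fy': 360.4156446297905, 'cx': 283.5113235254291, 'cy': 206.49002589603919, 'R': array([[ 0.36397037,  0.93140784, -0.00223643],
       [ 0.88664945, -0.34574253,  0.30710723],
       [ 0.28526886, -0.11376086, -0.95167229]]), 't': array([-0.62473296, -0.04164199,  0.37973702])}
```

View pics/top0.png

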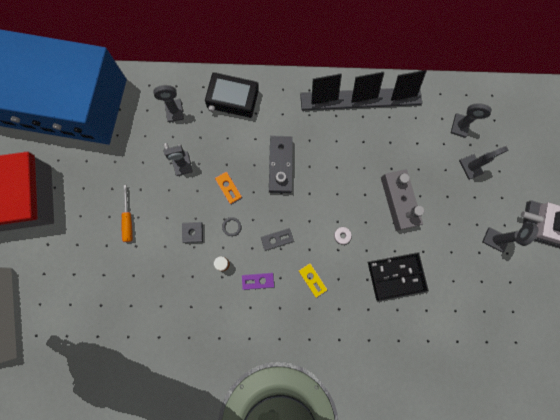

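View pics/side0.png

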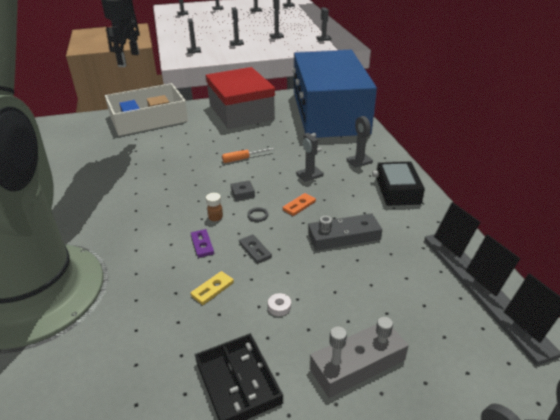

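View pics/wrist0.png

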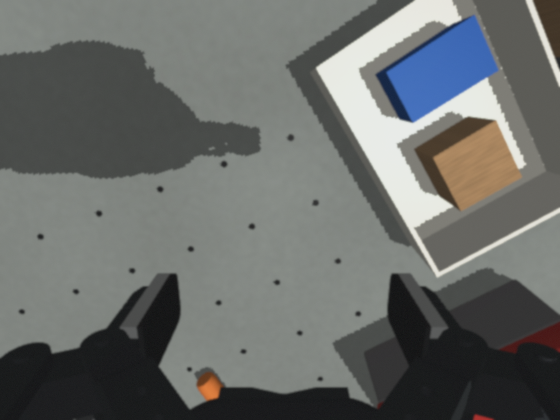

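```bash
cat > h.py <<'E'
from workcell import telemetry, cams, job, bot
import numpy as np, cv2
from scipy.spatial.transform import Rotation as Ro
def ray(cal,u,v,z):
    R=np.array(cal["R"]);t=np.array(cal["t"])
    d=R.T@np.array([(u-cal["cx"])/cal["fx"],(v-cal["cy"])/cal["fy"],1]);c=-R.T@t
    return c+d*(z-c[2])/d[2]
def proj(cal,X):
    p=np.array(cal["R"])@np.array(X)+np.array(cal["t"])
    return np.array([cal["fx"]*p[0]/p[2]+cal["cx"],cal["fy"]*p[1]/p[2]+cal["cy"]])
def pose():
    s=telemetry.observe();return s,np.array(s["position"]),Ro.from_euler('xyz',s["tool_rot"])
def go(x,y,z,yaw,P=None):
    """delta row to TCP target, tool down, jaw y axis direction by yaw (mod pi nearest)"""
    s,p,R=pose()
    best=None
    for k in (-1,0,1,2):
        T=Ro.from_euler('xyz',[np.pi,0,yaw+k*np.pi])
        rv=(R.inv()*T).as_rotvec()
        if best is None or np.linalg.norm(rv)<np.linalg.norm(best): best=rv
    d=R.inv().apply(np.array([x,y,z])-p)
    print("t=%.2f"%s["clock"],"pos",p.round(4),"rpy",np.round(s["tool_rot"],3),"F",np.round(s["force"],1),"w",round(s["grip_width"],4))
    print("shift/150:",(d/.15).round(3),"turn/45:",(best/(np.pi/4)).round(3),"rows min",max(np.linalg.norm(d)/.0625,np.linalg.norm(np.degrees(best))/10.7).round(1))
def snap(name,f):
    cal=cams.get_calibration(name);im=cams.grab_frame(name);cv2.imwrite(f"pics/{f}.png",im);np.save(f"pics/{f}.npy",cal,allow_pickle=True);return cal,im
def load(f): return np.load(f"pics/{f}.npy",allow_pickle=True).item(),cv2.imread(f"pics/{f}.png")
def crop(im,u0,v0,u1,v1,s,f):
    c=cv2.resize(im[v0:v1,u0:u1],None,fx=s,fy=s,interpolation=cv2.INTER_CUBIC);cv2.imwrite(f"pics/{f}.png",c)
E
python3 - <<'E'
from h import *
im=cv2.imread("pics/top0.png")
crop(im,160,110,360,260,4,"topc1"); crop(im,360,150,440,240,6,"topc2")
c=cams.get_calibration("top")
for n,u,v,z in [("scr",281,177,.058),("hole",281,142,.03),("block",192,232,.02),("ring",343,236,.016),("slotarm",277,240,.01),("pinA",418,211,.108),("pinB",404,180,.08),("rack",402,201,.04),("yel",313,281,.01)]:
    print(n,ray(c,u,v,z).round(3))
E
```

```text
scr [0.602 0.003 0.058]
hole [0.706 0.003 0.03 ]
block [0.461 0.228 0.02 ]
ring [ 0.459 -0.162  0.016]
slotarm [0.446 0.009 0.01 ]
pinA [ 0.513 -0.324  0.108]
pinB [ 0.596 -0.305  0.08 ]
rack [ 0.551 -0.312  0.04 ]
yel [ 0.343 -0.084  0.01 ]
```

View pics/topc1.png

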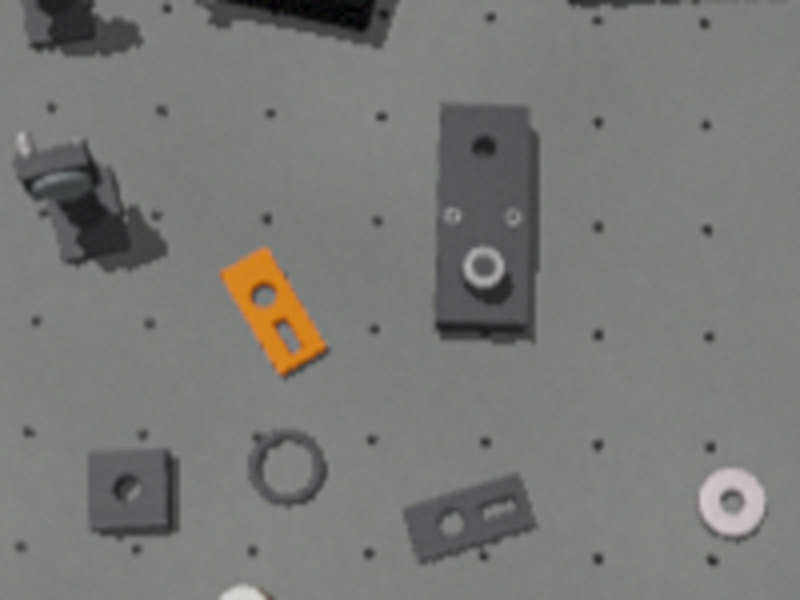

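View pics/topc2.png

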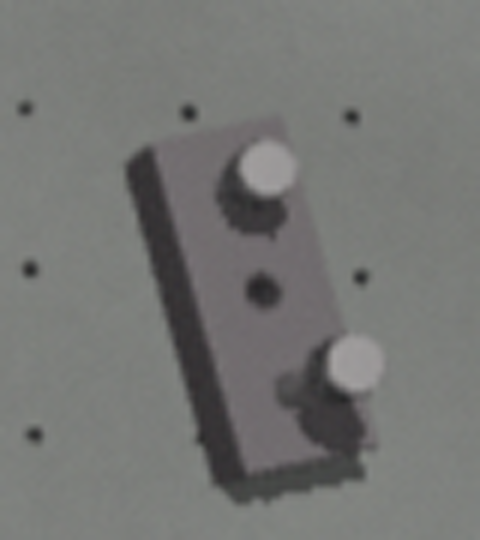

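```bash
python3 - <<'E'
from h import *
s,p,R=pose()
c=cams.get_calibration("wrist")
cw=-c["R"].T@c["t"]; print("cam in tool",R.inv().apply(cw-p).round(4)); 
RT=R.as_matrix()
print("axes cam in tool\n",(c["R"]@RT).round(3))
for z in (-.03,0,.017,.1,.15): print(z,proj(c,p+R.apply([0,0,z])).round(1))
t=cams.get_calibration("top")
for n,u,v,z in [("hole",160+484/4,110+147/4,.03),("screw",160+484/4,110+266/4,.058),("block",160+127/4,110+489/4,.02),("ring",160+733/4,110+501/4,.016),("ah",160+452/4,110+521/4,.01),("as",160+499/4,110+508/4,.01),("pin",360+355/6,150+363/6,.108),("stub",360+267/6,150+168/6,.081),("rackhole",360+263/6,150+291/6,.04)]: print(n,ray(t,u,v,z).round(4))
print(bot.tips_ahead)
go(.463,.228,.21,np.pi)
E
```

```text
cam in tool [ 0.0778  0.0006 -0.1634]
axes cam in tool
 [[ 0.001  1.     0.001]
 [-0.952  0.002 -0.307]
 [-0.307 -0.001  0.952]]
-0.03 [282.2 285.6]
0 [282.5 254.5]
0.017 [282.6 240.9]
0.1 [283.  197.5]
0.15 [283.1 181.7]
hole [0.6931 0.0033 0.03  ]
screw [0.6034 0.0035 0.058 ]
block [0.4603 0.2286 0.02  ]
ring [ 0.4614 -0.1626  0.016 ]
ah [0.4451 0.0197 0.01  ]
as [ 0.4543 -0.0108  0.01  ]
pin [ 0.5138 -0.3272  0.108 ]
stub [ 0.6012 -0.3057  0.081 ]
rackhole [ 0.5576 -0.3171  0.04  ]
0.017
t=0.15 pos [0.2282 0.5816 0.2095] rpy [-3.141  0.     2.768] F [-0.  -0.4 -0. ] w 0.0855
shift/150: [-2.318e+00 -1.623e+00 -2.000e-03] turn/45: [-0.001 -0.    -0.476] rows min 6.8
```

Request:
{"op": "arm_command", "data": {
  "deltas": [
    [1,-1,-0.7,0,0,0,-0.476],
    [1,-1,-0.7,0,0,0,-0.476],
    [1,-1,-0.7,0,0,0,-0.476]
  ],
  "newtons": 40
}}

```text
clock: 0.52
position: [0.3305, 0.4273, 0.2098]
tool_rot: [-3.141, -0.0, -3.139]
force: [1.6, 0.3, 0.3]
grip_width: 0.0853
```

```bash
python3 -c "
from h import *
go(.463,.228,.19,np.pi)"
```

```text
t=0.53 pos [0.3305 0.4273 0.2098] rpy [-3.141 -0.    -3.139] F [1.6 0.3 0.3] w 0.0853
shift/150: [-0.879 -1.331  0.132] turn/45: [-0.    -0.     0.004] rows min 3.8
```

Request:
{"op": "arm_command", "data": {
  "deltas": [
    [1,-0.88,-1,0.13,0,0,0],
    [1,-0.88,-1,0.13,0,0,0],
    [1,-0.88,-1,0.13,0,0,0],
    [1,-0.88,-1,0.13,0,0,0]
  ]
}}

```text
clock: 1.02
position: [0.4637, 0.2755, 0.1899]
tool_rot: [-3.14, 0.0, 3.136]
force: [-0.0, 0.7, -0.4]
grip_width: 0.0857
```

```bash
python3 -c "
from h import *
snap('wrist','w1')
go(.463,.228,.19,np.pi)"
```

```text
t=1.07 pos [0.4635 0.276  0.1899] rpy [-3.14  -0.     3.137] F [ 0.7 -2.4 -0.4] w 0.0853
shift/150: [ 0.002 -0.32  -0.   ] turn/45: [-0.002 -0.    -0.006] rows min 0.8
```

View pics/w1.png

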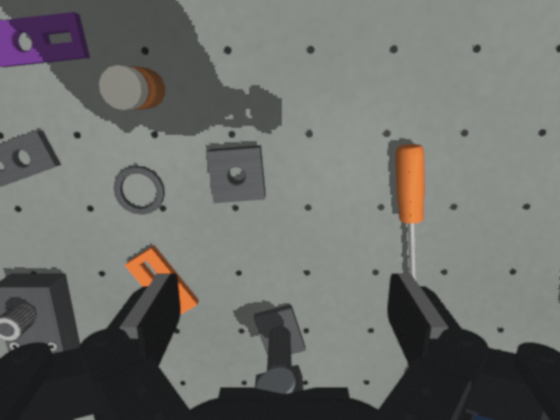

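```bash
python3 -c "
from h import *
c,im=load('w1')
crop(im,190,120,290,220,6,'w1c')
"
```

```text
(no output)
```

View pics/w1c.png

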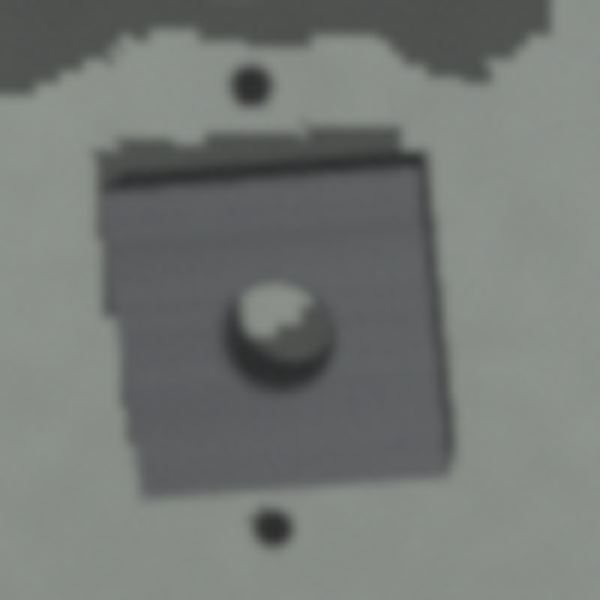

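```bash
cat >> h.py <<'E'
def zm(U,V,u0,v0,s): return (U+.5)/s-.5+u0,(V+.5)/s-.5+v0
E
python3 -c "
from h import *
c,im=load('w1')
P=[ray(c,*zm(U,V,190,120,6),.02) for U,V in [(105,190),(425,168),(452,472),(140,495),(280,335)]]
P=np.array(P);print(P.round(4),P[:4].mean(0))
for a,b in [(0,1),(1,2),(2,3),(3,0)]:
  d=P[b]-P[a];print(np.linalg.norm(d),np.degrees(np.arctan2(d[1],d[0]))%90)
go(*P[4][:2],.02,np.pi)
"
```

```text
[[0.4395 0.2044 0.02  ]
 [0.4363 0.2539 0.02  ]
 [0.4851 0.2571 0.02  ]
 [0.4888 0.2067 0.02  ]
 [0.4625 0.2305 0.02  ]] [0.46241187 0.23054723 0.02      ]
0.049608003504027394 3.708575558139003
0.04889913353517336 3.7308985950162405
0.050579848123792355 4.204598521063488
0.04934616864775879 2.6044211155737287
t=1.07 pos [0.4635 0.276  0.1899] rpy [-3.14  -0.     3.137] F [ 0.7 -2.4 -0.4] w 0.0853
shift/150: [ 0.006 -0.302  1.133] turn/45: [-0.002 -0.    -0.006] rows min 2.8
```

Request:
{"op": "arm_command", "data": {
  "deltas": [
    [0.6,0.005,-0.302,0,0,0,-0.086],
    [0.6,0.005,-0.302,0.4,0,0,-0.086],
    [0.6,0.005,-0.302,0.8,0,0,-0.086],
    [0.6,0.005,-0.302,0.8,0,0,-0.086],
    [0.6,0.005,-0.302,0.8,0,0,-0.086]
  ]
}}

```text
clock: 1.7
position: [0.4612, 0.2352, 0.0722]
tool_rot: [3.141, 0.001, -3.073]
force: [0.2, -0.3, 0.7]
grip_width: 0.0686
```

```bash
python3 -c "
from h import *
go(.4625,.2305,.018,np.pi+.063)
c,im=snap('wrist','w2')"
```

```text
t=1.70 pos [0.4612 0.2352 0.0722] rpy [ 3.141e+00  1.000e-03 -3.073e+00] F [ 0.2 -0.3  0.7] w 0.0686
shift/150: [-0.006 -0.032  0.361] turn/45: [0.001 0.002 0.007] rows min 0.9
```

View pics/w2.png

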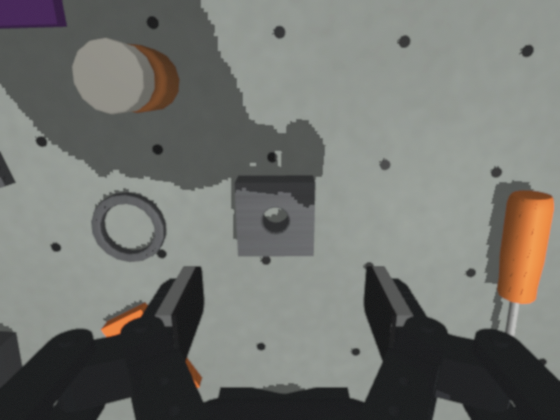

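Request:
{"op": "arm_command", "data": {
  "deltas": [
    [0.6,-0.006,-0.03,0,0,0,0.007],
    [0.6,-0.006,-0.03,0.36,0,0,0.007],
    [0.6,-0.006,-0.03,0.36,0,0,0.007],
    [0.6,-0.006,-0.03,0.36,0,0,0.007]
  ]
}}

```text
clock: 2.25
position: [0.4627, 0.2298, 0.0182]
tool_rot: [3.141, 0.001, -3.08]
force: [0.7, -0.2, 0.9]
grip_width: 0.0686
```

```bash
python3 -c "
from h import *
go(.4625,.2305,.018,np.pi+.063)
c,im=snap('wrist','w3')"
```

```text
t=2.25 pos [0.4627 0.2298 0.0182] rpy [ 3.141e+00  1.000e-03 -3.080e+00] F [ 0.7 -0.2  0.9] w 0.0686
shift/150: [0.001 0.005 0.001] turn/45: [ 0.001  0.001 -0.002] rows min 0.0
```

View pics/w3.png

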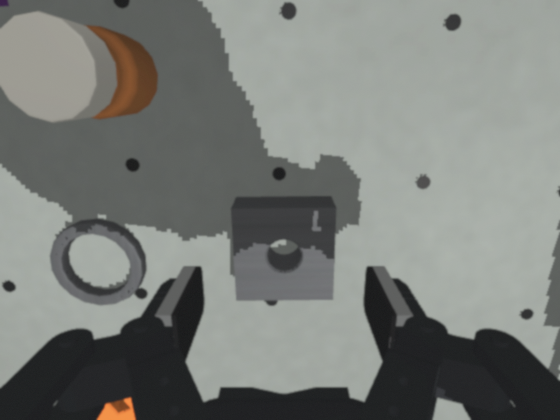

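Request:
{"op": "arm_command", "data": {
  "deltas": [
    [-0.2,0,0,0,0,0,0],
    [-0.2,0,0,0,0,0,0],
    [-0.2,0,0,0,0,0,0],
    [-0.2,0,0,0,0,0,0]
  ]
}}

```text
clock: 2.8
position: [0.462, 0.2296, 0.0165]
tool_rot: [3.142, 0.0, -3.08]
force: [0.7, -0.8, 0.9]
grip_width: 0.0343
```

```bash
python3 -c "
from h import *
go(.4625,.2305,.018,np.pi+.063)
c,im=snap('wrist','w4')"
```

```text
t=2.80 pos [0.462  0.2296 0.0165] rpy [ 3.142  0.    -3.08 ] F [ 0.7 -0.8  0.9] w 0.0343
shift/150: [-0.004  0.006 -0.01 ] turn/45: [ 0.     0.    -0.001] rows min 0.0
```

View pics/w4.png

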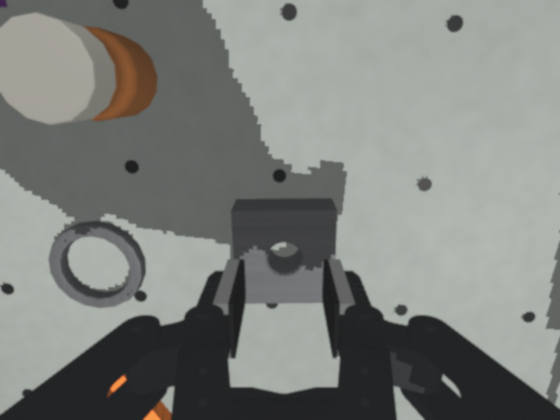

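```bash
python3 -c "
from h import *
c,im=snap('side','s4')
s,p,R=pose()
a=proj(c,p);print(a,p,s['grip_width'],s['force'])
crop(im,180,130,320,235,5,'s4c')
print(*[proj(c,p+R.apply([0,sy*.017,z])) for sy in (-1,1) for z in (-.05,0,.017)])
"
```

```text
[242.53524407 186.95302231] [0.46197769 0.22952377 0.01639527] 0.03462677962598032 [ 0.70252791 -0.2383382   0.48996655]
[242.908409   173.35660841] [244.16464108 190.59131722] [244.57761386 196.25704224] [239.6321216  166.36081372] [240.94108442 183.39340921] [241.371708   188.99680541]
```

View pics/s4c.png

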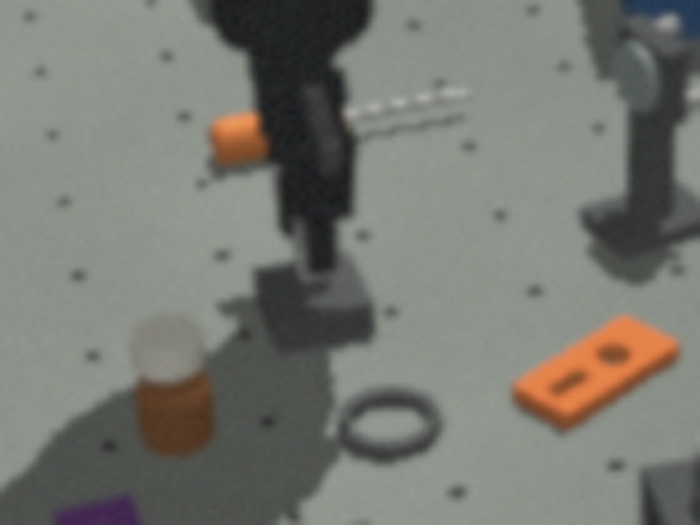

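Request:
{"op": "arm_command", "data": {
  "deltas": [
    [0.5,0,0,0,0,0,0],
    [0.5,0,0,0,0,0,0],
    [0.5,0,0,0.02,0,0,0],
    [0.5,0,0,0.04,0,0,0],
    [0.5,0,0,0.06,0,0,0],
    [0.5,0,0,0.06,0,0,0]
  ]
}}

```text
clock: 3.65
position: [0.4618, 0.2295, 0.0071]
tool_rot: [-3.141, -0.0, -3.08]
force: [-0.3, 0.2, -0.1]
grip_width: 0.064
```

```bash
python3 -c "
from h import *
c,im=snap('side','s5')
s,p,R=pose()
print(p,s['grip_width'],s['force'])
crop(im,180,130,320,235,5,'s5c')
snap('wrist','w5')
"
```

```text
[0.46190553 0.22952624 0.00724964] 0.06386993078371378 [ 0.95677914  0.10305603 -0.13918736]
```

View pics/s5c.png

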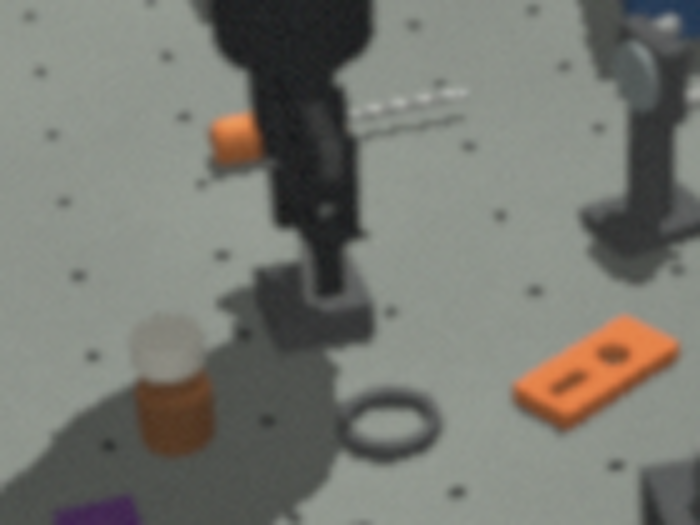

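View pics/w5.png

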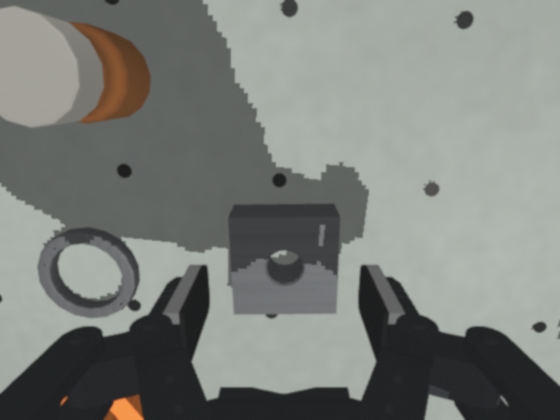

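```bash
python3 -c "
from h import *
c=cams.get_calibration('side');s,p,R=pose()
for z in (0,.01,.02,.03,.04): print(z, [((proj(c,[p[0]+dx,p[1]-.032,z])-[180,130])*5).round(0) for dx in(-.011,.011)])
c=cams.get_calibration('wrist')
for z in (0,.01,.02,.03,.04): print(z, [proj(c,[p[0]+dx,p[1]-.032,z]).round(0) for dx in(-.011,.011)])
"
```

```text
0 [array([304., 351.]), array([348., 344.])]
0.01 [array([303., 334.]), array([347., 327.])]
0.02 [array([301., 317.]), array([346., 311.])]
0.03 [array([300., 300.]), array([345., 294.])]
0.04 [array([299., 283.]), array([344., 276.])]
0 [array([222., 225.]), array([221., 264.])]
0.01 [array([218., 232.]), array([218., 273.])]
0.02 [array([214., 240.]), array([214., 283.])]
0.03 [array([210., 249.]), array([210., 295.])]
0.04 [array([205., 260.]), array([205., 307.])]
```

Request:
{"op": "arm_command", "data": {
  "deltas": [
    [0.5,0,0,0.04,0,0,0],
    [0.5,0,0,0.08,0,0,0],
    [0.5,0,0,0.12,0,0,0],
    [0.5,0,0,0.12,0,0,0]
  ]
}}

```text
clock: 4.25
position: [0.4617, 0.2294, -0.0112]
tool_rot: [-3.141, -0.001, -3.079]
force: [-0.4, -0.7, -0.3]
grip_width: 0.0643
```

```bash
python3 -c "
from h import *
s,p,R=pose()
print(p,s['grip_width'],s['force'])
c,im=snap('wrist','w6')
c2=cams.get_calibration('side')
for z in (0,.01,.02,.03): print(z, [proj(c,[p[0]+dx,p[1]-.032,z]).round(0) for dx in(-.011,.011)],[((proj(c2,[p[0]+dx,p[1]-.032,z])-[180,130])*5).round(0) for dx in(-.011,.011)])
c,im=snap('side','s6');crop(im,180,130,320,235,5,'s6c')
"
```

```text
[ 0.46167029  0.22939258 -0.01119765] 0.06428864551050409 [-0.40282629 -0.66723282 -0.32729387]
0 [array([215., 239.]), array([215., 282.])] [array([304., 351.]), array([348., 344.])]
0.01 [array([211., 248.]), array([210., 293.])] [array([302., 334.]), array([346., 328.])]
0.02 [array([206., 258.]), array([206., 305.])] [array([301., 317.]), array([345., 311.])]
0.03 [array([200., 270.]), array([201., 320.])] [array([300., 300.]), array([344., 294.])]
```

View pics/w6.png

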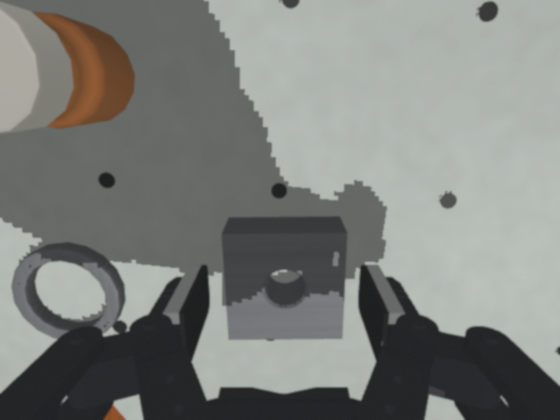

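View pics/s6c.png

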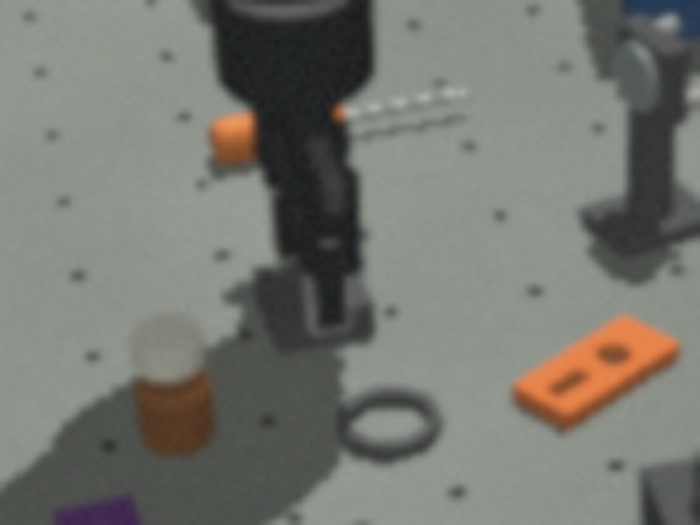

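Request:
{"op": "arm_command", "data": {
  "deltas": [
    [0.5,0,0,0.035,0,0,0],
    [0.5,0,0,0.035,0,0,0],
    [0,0,0,0.035,0,0,0],
    [0,0,0,0.035,0,0,0],
    [0,0,0,0.035,0,0,0]
  ]
}}

```text
clock: 4.97
position: [0.462, 0.2295, -0.0156]
tool_rot: [-3.142, 0.0, -3.08]
force: [-1.3, -1.3, 6.1]
grip_width: 0.0488
```

```bash
python3 -c "
from h import *
s,p,R=pose()
print(p,s['grip_width'],s['force'],s['tool_rot'])
c,im=snap('wrist','w7')
"
```

```text
[ 0.46200745  0.22954094 -0.0156485 ] 0.04883223000321418 [-1.31163988 -1.33797678  6.08593417] [-3.14157669e+00  9.02009844e-05 -3.07956272e+00]
```

View pics/w7.png

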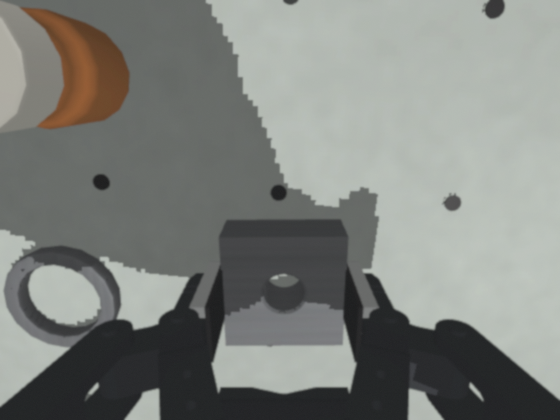

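Request:
{"op": "arm_command", "data": {
  "deltas": [
    [0,0,0,-0.2,0,0,0],
    [0,0,0,-0.55,0,0,0],
    [0,0,0,-0.9,0,0,0],
    [0,0,0,-0.9,0,0,0]
  ]
}}

```text
clock: 5.52
position: [0.4638, 0.2305, 0.1226]
tool_rot: [3.139, 0.005, -3.08]
force: [0.4, 0.4, -2.1]
grip_width: 0.0491
```

```bash
python3 -c "
from h import *
go(.693,.0033,.12,np.pi)
c,im=snap('wrist','w8')
"
```

```text
t=5.53 pos [0.4638 0.2305 0.1226] rpy [ 3.139  0.005 -3.08 ] F [ 0.4  0.4 -2.1] w 0.0491
shift/150: [-1.432 -1.606  0.021] turn/45: [0.004 0.007 0.078] rows min 5.2
```

View pics/w8.png

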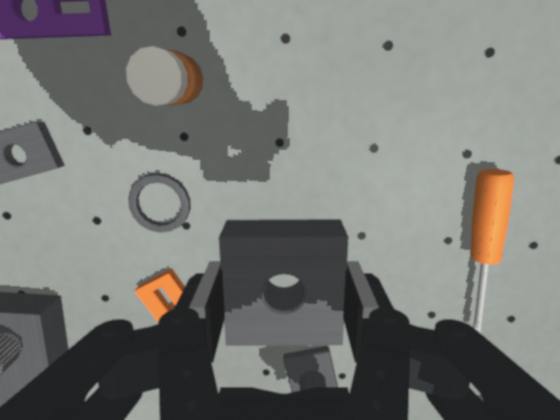

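Request:
{"op": "arm_command", "data": {
  "deltas": [
    [0,-0.35,-0.4,0,0,0,0.04],
    [0,-0.67,-0.8,0,0,0,0.08],
    [0,-0.95,-1,0,0,0,0.08],
    [0,-0.95,-1,0,0,0,0.08]
  ]
}}

```text
clock: 6.08
position: [0.615, 0.0849, 0.1173]
tool_rot: [-3.14, -0.001, 3.137]
force: [-0.7, 1.1, -0.8]
grip_width: 0.049
```

```bash
python3 -c "
from h import *
go(.755,.0033,.14,np.pi)
"
```

```text
t=6.08 pos [0.615  0.0849 0.1173] rpy [-3.140e+00 -1.000e-03  3.137e+00] F [-0.7  1.1 -0.8] w 0.049
shift/150: [-0.935 -0.54  -0.152] turn/45: [-0.002 -0.002 -0.006] rows min 2.6
```

Request:
{"op": "arm_command", "data": {
  "deltas": [
    [0,-0.35,-0.2,-0.15,0,0,-0.006],
    [0,-0.7,-0.4,-0.15,0,0,-0.006],
    [0,-0.94,-0.54,-0.15,0,0,-0.006],
    [0,-0.94,-0.54,-0.15,0,0,-0.006],
    [0,-0.94,-0.54,-0.15,0,0,-0.006]
  ]
}}

```text
clock: 6.7
position: [0.7535, 0.008, 0.1398]
tool_rot: [3.141, -0.003, -3.137]
force: [0.3, -0.3, -1.4]
grip_width: 0.049
```

```bash
python3 -c "
from h import *
go(.755,.0033,.14,np.pi)
c,im=snap('wrist','w9')
print(proj(c,[.693,.003,.03]))
"
```

```text
t=6.70 pos [0.7535 0.008  0.1398] rpy [ 3.141e+00 -3.000e-03 -3.137e+00] F [ 0.3 -0.3 -1.4] w 0.049
shift/150: [-0.01  -0.032 -0.002] turn/45: [ 0.    -0.003  0.005] rows min 0.1
[277.06298122 115.25514995]
```

View pics/w9.png

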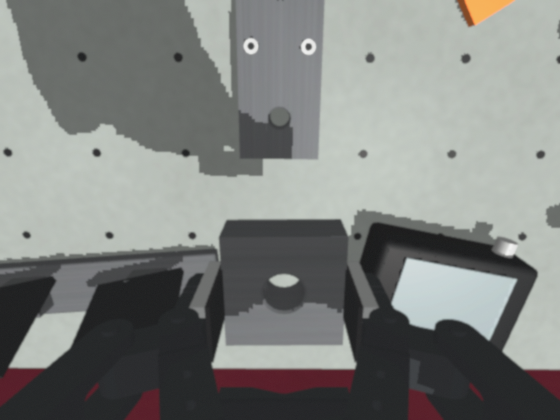

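```bash
python3 -c "
from h import *
c,im=load('w9')
im=cv2.convertScaleAbs(im,alpha=2.0)
a=cv2.resize(im[85:165,230:330],None,fx=6,fy=6,interpolation=cv2.INTER_CUBIC)
cv2.imwrite('pics/w9a.png',a)
crop(im,210,210,360,355,5,'w9b')
"
```

```text
(no output)
```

View pics/w9a.png

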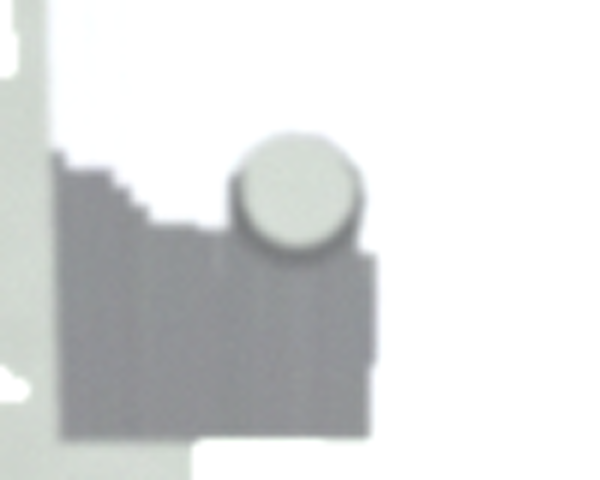

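View pics/w9b.png

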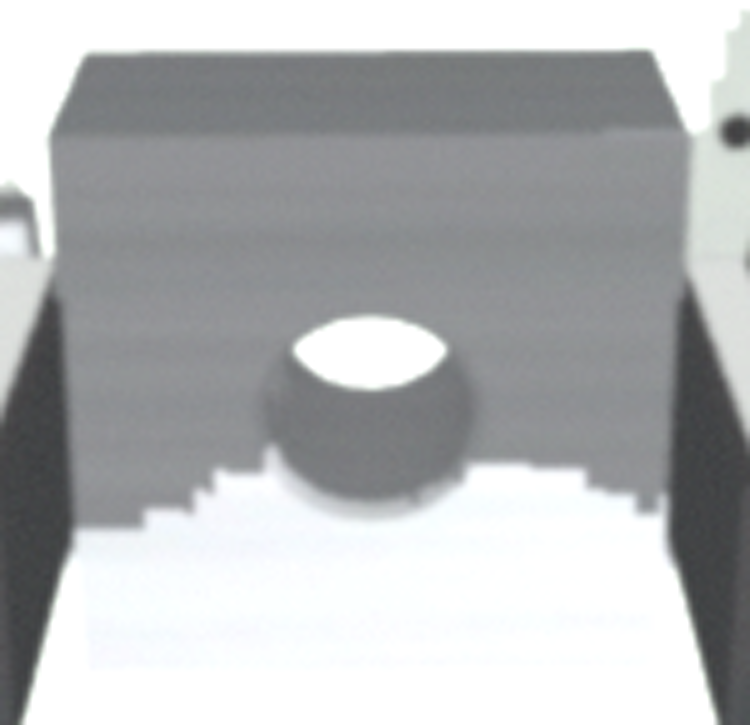

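```bash
python3 -c "
from h import *
c,im=load('w9')
p=np.array([.7535,.008,.1398])
H=ray(c,*zm(297,197,230,85,6),.03)
B=ray(c,*zm(369,415,210,210,5),.1398+.0356)
# end corners of base: crop (60,440),(370,438)
E1=ray(c,*zm(58,440,230,85,6),.03)
print('hole',H,'blockhole',B,'offset',B-p, E1)
c2,im=load('w8')
x=[ray(c,*uv,.03) for uv in [(240,158),(319,158),(237,60),(323,30)]]
print(np.round(x,4))
go(H[0]-(B-p)[0],H[1]-(B-p)[1],.06,np.pi)
"
```

```text
hole [0.69454075 0.0044908  0.03      ] blockhole [0.75355981 0.00821573 0.1754    ] offset [5.98060312e-05 2.15725888e-04 3.56000000e-02] [ 0.72478894 -0.02586297  0.03      ]
[[ 0.7248 -0.0253  0.03  ]
 [ 0.7245  0.035   0.03  ]
 [ 0.6553 -0.0252  0.03  ]
 [ 0.6358  0.0346  0.03  ]]
t=6.75 pos [0.7535 0.0084 0.1404] rpy [ 3.141e+00 -2.000e-03 -3.137e+00] F [-1.1  1.2 -1.6] w 0.0489
shift/150: [ 0.393 -0.026  0.537] turn/45: [ 0.    -0.002  0.006] rows min 1.6
```

Request:
{"op": "arm_command", "data": {
  "deltas": [
    [0,0.39,-0.026,0.2,0,-0.002,0.006],
    [0,0.39,-0.026,0.5,0,-0.002,0.006],
    [0,0.39,-0.026,0.5,0,-0.002,0.006],
    [0,0.39,-0.026,0.5,0,-0.002,0.006]
  ]
}}

```text
clock: 7.25
position: [0.6973, 0.004, 0.0684]
tool_rot: [3.141, 0.004, 3.141]
force: [0.7, 0.7, -0.3]
grip_width: 0.0489
```

```bash
python3 -c "
from h import *
go(.6945,.0043,.0155,np.pi)
"
```

```text
t=7.25 pos [0.6973 0.004  0.0684] rpy [3.141 0.004 3.141] F [ 0.7  0.7 -0.3] w 0.0489
shift/150: [0.02  0.002 0.353] turn/45: [ 0.     0.005 -0.   ] rows min 0.8
```

Request:
{"op": "arm_command", "data": {
  "deltas": [
    [0,0.015,0,0.15,0,0.003,0],
    [0,0.015,0,0.27,0,0.003,0],
    [0,0.015,0,0.27,0,0.003,0],
    [0,0.015,0,0.27,0,0.003,0]
  ]
}}

```text
clock: 7.75
position: [0.694, 0.0034, 0.0263]
tool_rot: [-3.142, -0.001, 3.141]
force: [-0.0, 0.1, -0.2]
grip_width: 0.0487
```

```bash
python3 -c "
from h import *
go(.6945,.0043,.0155,np.pi)
"
```

```text
t=7.75 pos [0.694  0.0034 0.0263] rpy [-3.142e+00 -1.000e-03  3.141e+00] F [-0.   0.1 -0.2] w 0.0487
shift/150: [-0.003  0.006  0.072] turn/45: [-0.    -0.001 -0.001] rows min 0.2
```

Request:
{"op": "arm_command", "data": {
  "deltas": [
    [0,-0.003,0.006,0.03,0,0,0],
    [0,-0.003,0.006,0.06,0,0,0],
    [0,-0.003,0.006,0.075,0,0,0],
    [0,-0.003,0.006,0.075,0,0,0]
  ]
}}

```text
clock: 8.25
position: [0.6942, 0.0044, 0.0148]
tool_rot: [-3.142, -0.001, 3.141]
force: [-1.0, -0.6, -0.5]
grip_width: 0.0488
```

```bash
python3 -c "
from h import *
go(.6945,.0043,.0155,np.pi)
"
```

```text
t=8.25 pos [0.6942 0.0044 0.0148] rpy [-3.142e+00 -1.000e-03  3.141e+00] F [-1.  -0.6 -0.5] w 0.0488
shift/150: [-0.002 -0.    -0.005] turn/45: [-0.    -0.001 -0.001] rows min 0.0
```

Request:
{"op": "arm_command", "data": {
  "deltas": [
    [0,0.002,0,0.007,0,0,0],
    [0,0.002,0,0.012,0,0,0],
    [0,0.002,0,0.012,0,0,0]
  ]
}}

```text
clock: 8.62
position: [0.6942, 0.0043, 0.0144]
tool_rot: [3.142, -0.0, 3.141]
force: [-6.9, -0.7, 14.9]
grip_width: 0.0488
```

Request:
{"op": "arm_command", "data": {
  "deltas": [
    [0.45,0,0,0,0,0,0],
    [0.45,0,0,0,0,0,0],
    [0.45,0,0,-0.15,0,0,0],
    [0.45,0,0,-0.5,0,0,0],
    [0.8,-0.3,0,-0.85,0,0,0],
    [0.8,-0.4,0,-0.85,0,0,0],
    [0.8,-0.4,0,-0.85,0,0,0]
  ]
}}

```text
clock: 9.5
position: [0.7552, 0.0043, 0.1425]
tool_rot: [3.141, 0.002, 3.141]
force: [0.2, -0.5, -0.7]
grip_width: 0.0772
```

```bash
python3 -c "
from h import *
go(.45,.0043,.15,np.pi)
snap('wrist','w10')
"
```

```text
t=9.50 pos [0.7552 0.0043 0.1425] rpy [3.141e+00 2.000e-03 3.141e+00] F [ 0.2 -0.5 -0.7] w 0.0772
shift/150: [ 2.034e+00 -2.000e-03 -5.300e-02] turn/45: [ 0.     0.002 -0.001] rows min 4.9
```

View pics/w10.png

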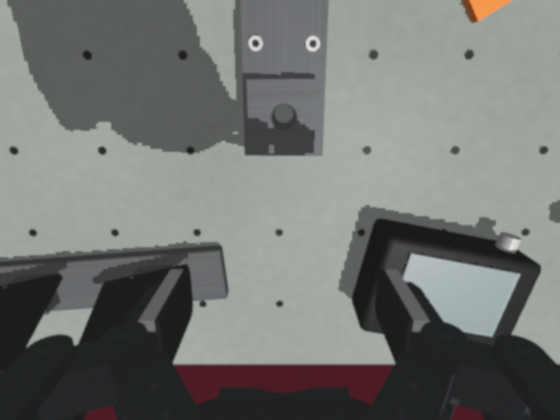

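```bash
python3 -c "
from h import *
c,im=load('w10')
im=cv2.convertScaleAbs(im,alpha=1.6)
a=cv2.resize(im[65:165,235:335],None,fx=6,fy=6,interpolation=cv2.INTER_CUBIC)
cv2.imwrite('pics/w10a.png',a)
"
```

```text
(no output)
```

View pics/w10a.png

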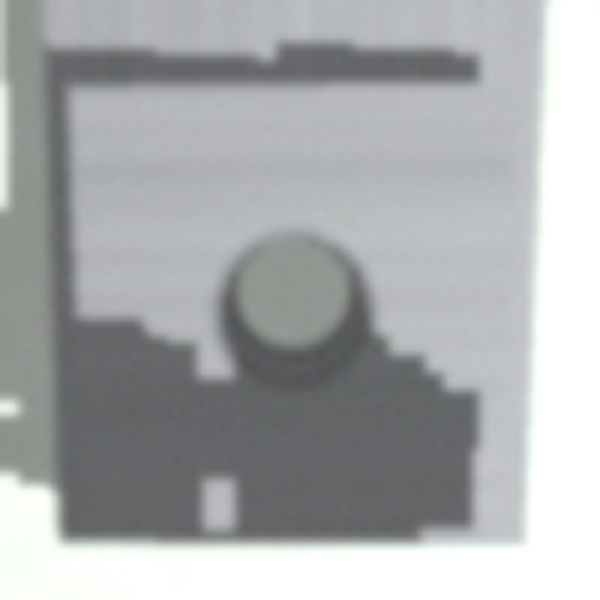

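```bash
python3 -c "
from h import *
c,im=load('w10')
print(ray(c,*zm(295,308,235,65,6),.05))
# arm target tool pose: seen from camera view over arm
go(.50,.005,.17,1.87)
"
```

```text
[0.69438927 0.00455182 0.05      ]
t=9.55 pos [0.754  0.0043 0.1415] rpy [ 3.142 -0.     3.141] F [-1.1  0.2 -0.3] w 0.0769
shift/150: [ 1.694  0.003 -0.19 ] turn/45: [-0.    -0.     1.618] rows min 6.8
```

Request:
{"op": "arm_command", "data": {
  "deltas": [
    [0.6,0.35,-0.2,-0.05,0,0,0],
    [0.6,0.7,-0.4,-0.05,0,0,0],
    [0.6,1,-0.6,-0.05,0,0,0],
    [0.6,1,-0.6,-0.05,0,0,0]
  ]
}}

```text
clock: 10.05
position: [0.6003, -0.0886, 0.149]
tool_rot: [-3.14, -0.002, 3.137]
force: [1.3, 0.7, 0.4]
grip_width: 0.0681
```

```bash
python3 -c "
from h import *
go(.4614,-.1626,.13,np.pi)
print(telemetry.observe()['qpos'])
"
```

```text
t=10.05 pos [ 0.6003 -0.0886  0.149 ] rpy [-3.140e+00 -2.000e-03  3.137e+00] F [1.3 0.7 0.4] w 0.0681
shift/150: [ 0.923 -0.497  0.129] turn/45: [-0.002 -0.003 -0.006] rows min 2.5
[ 0.06199168  0.56182663 -0.02009787  1.70574142  0.01566796  0.87646784
  1.60101884]
```

Request:
{"op": "arm_command", "data": {
  "deltas": [
    [0.6,0.35,-0.2,0.13,0,0,0],
    [0.6,0.7,-0.4,0.13,0,0,0],
    [0.6,0.92,-0.5,0.13,0,0,0],
    [0.6,0.92,-0.5,0.13,0,0,0],
    [0.6,0.92,-0.5,0.13,0,0,0]
  ]
}}

```text
clock: 10.68
position: [0.4665, -0.1599, 0.1291]
tool_rot: [3.141, -0.0, 3.141]
force: [-0.0, 0.6, 0.0]
grip_width: 0.0685
```

```bash
python3 -c "
from h import *
c,im=snap('wrist','w11')
go(.4614,-.1626,.02,np.pi)
u,v=proj(c,[.4614,-.1626,.016]).astype(int);print(u,v)
crop(im,u-50,v-50,u+50,v+50,6,'w11c')
"
```

```text
t=10.72 pos [ 0.4667 -0.1597  0.1289] rpy [ 3.141 -0.    -3.141] F [ 0.3  0.1 -0.3] w 0.0686
shift/150: [ 0.035 -0.019  0.726] turn/45: [ 0. -0.  0.] rows min 1.7
280 186
```

View pics/w11c.png

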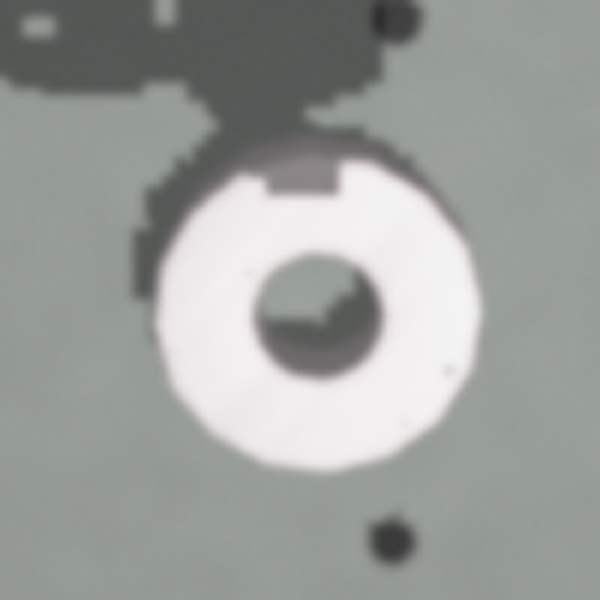

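View pics/w11.png

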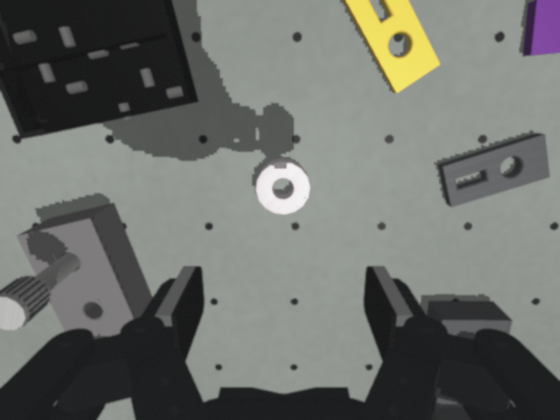

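```bash
python3 -c "
from h import *
c,im=load('w11')
P=ray(c,*zm(320,315,230,136,6),.016);Q=ray(c,*zm(320,307,230,136,6),.016);print(P,Q)
go(*P[:2],.04,np.pi);go(*P[:2],-.012,np.pi)
crop(im,430,120,560,215,6,'w11d')
"
```

```text
[ 0.46260058 -0.16032277  0.016     ] [ 0.46150924 -0.16032348  0.016     ]
t=10.72 pos [ 0.4667 -0.1597  0.1289] rpy [ 3.141 -0.    -3.141] F [ 0.3  0.1 -0.3] w 0.0686
shift/150: [ 0.027 -0.004  0.593] turn/45: [ 0. -0.  0.] rows min 1.4
t=10.72 pos [ 0.4667 -0.1597  0.1289] rpy [ 3.141 -0.    -3.141] F [ 0.3  0.1 -0.3] w 0.0686
shift/150: [ 0.027 -0.004  0.94 ] turn/45: [ 0. -0.  0.] rows min 2.3
```

View pics/w11d.png

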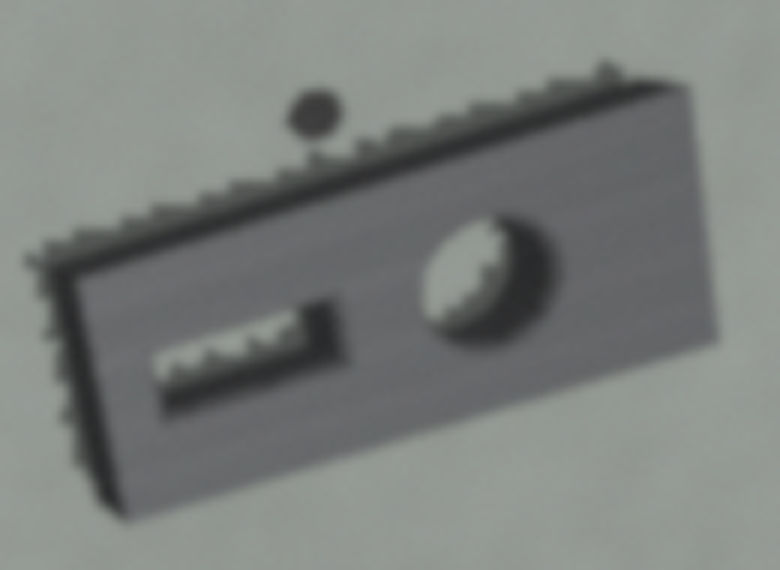

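Request:
{"op": "arm_command", "data": {
  "deltas": [
    [0.5,0.027,-0.004,0.4,0,0,0],
    [0.5,0.027,-0.004,0.75,0,0,0],
    [0.5,0.027,-0.004,0.85,0,0,0],
    [0.5,0.027,-0.004,0.85,0,0,0]
  ]
}}

```text
clock: 11.22
position: [0.462, -0.1606, 0.0012]
tool_rot: [3.141, -0.002, 3.142]
force: [0.9, 0.8, 0.5]
grip_width: 0.0639
```

```bash
python3 -c "
from h import *
c,im=load('w11')
P=np.array([ray(c,*zm(U,V,430,120,6),.01) for U,V in [(75,275),(688,88),(718,342),(125,520),(490,280),(250,358)]])
print(P.round(4),P[:4].mean(0));
for a,b in [(1,0),(2,3),(1,2),(0,3)]:
  d=P[b]-P[a];print(np.linalg.norm(d),np.degrees(np.arctan2(d[1],d[0])))
go(.4625,-.1603,-.012,np.pi)
"
```

```text
[[ 0.4454 -0.034   0.01  ]
 [ 0.4209  0.0416  0.01  ]
 [ 0.4544  0.053   0.01  ]
 [ 0.4794 -0.0225  0.01  ]
 [ 0.446   0.021   0.01  ]
 [ 0.4566 -0.0091  0.01  ]] [0.45002928 0.00952022 0.01      ]
0.07946258960784205 -72.03180965658434
0.07961884484851871 -71.63648582736046
0.03536442538995035 18.90499916092592
0.03591154158783277 18.64442452202363
t=11.22 pos [ 0.462  -0.1606  0.0012] rpy [ 3.141e+00 -2.000e-03  3.142e+00] F [0.9 0.8 0.5] w 0.0639
shift/150: [-0.004  0.002  0.088] turn/45: [ 0.    -0.002 -0.   ] rows min 0.2
```

Request:
{"op": "arm_command", "data": {
  "deltas": [
    [0.5,-0.003,0.002,0.08,0,0,0],
    [0.5,-0.003,0.002,0.08,0,0,0],
    [-0.2,-0.003,0.002,0.08,0,0,0],
    [-0.2,-0.003,0.002,0.08,0,0,0],
    [-0.2,-0.003,0.002,0.08,0,0,0],
    [-0.2,-0.003,0.002,0.08,0,0,0]
  ]
}}

```text
clock: 11.98
position: [0.4626, -0.1608, -0.0097]
tool_rot: [-3.141, 0.0, 3.141]
force: [-3.2, 1.8, 16.8]
grip_width: 0.0405
```

Request:
{"op": "arm_command", "data": {
  "deltas": [
    [-0.2,0,0,-0.2,0,0,0],
    [-0.2,0,0,-0.6,0,0,0],
    [-0.2,0,0,-1,0,0,0],
    [-0.2,0,0,-1,0,0,0]
  ]
}}

```text
clock: 12.48
position: [0.4644, -0.1615, 0.1437]
tool_rot: [-3.14, 0.007, 3.14]
force: [1.0, 0.8, -0.6]
grip_width: 0.0403
```

```bash
python3 -c "
from h import *
c,im=snap('wrist','w12')
go(.75,.0043,.15,np.pi)
im=cv2.convertScaleAbs(im,alpha=1.5)
crop(im,210,210,360,355,5,'w12b')
"
```

```text
t=12.53 pos [ 0.4633 -0.1611  0.1414] rpy [-3.141e+00  3.000e-03  3.141e+00] F [-0.1 -0.1 -2.2] w 0.0406
shift/150: [-1.91   1.105 -0.052] turn/45: [-0.001  0.004 -0.001] rows min 5.3
```

View pics/w12b.png

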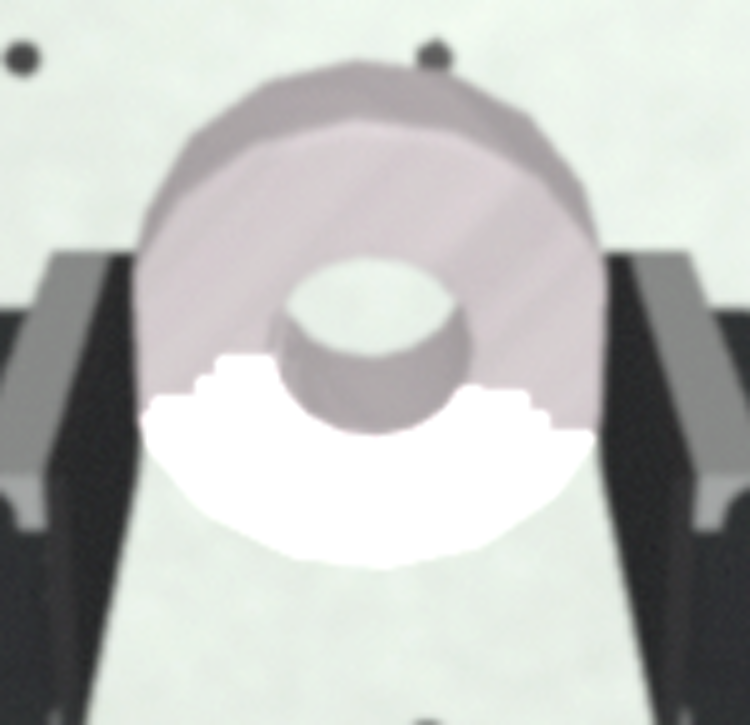

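```bash
python3 -c "
from h import *
c,im=load('w12')
p=np.array([.4633,-.1611,.1414])
B=ray(c,*zm(372,345,210,210,5),.1414+.0257);print(B-p)
"
```

```text
[0.00142746 0.00012639 0.0257    ]
```

Request:
{"op": "arm_command", "data": {
  "deltas": [
    [-0.2,-0.4,0.23,-0.05,0,0,0],
    [-0.2,-0.8,0.46,-0.05,0,0,0],
    [-0.2,-1,0.58,-0.05,0,0,0],
    [-0.2,-1,0.58,-0.05,0,0,0]
  ]
}}

```text
clock: 13.02
position: [0.6138, -0.0707, 0.1447]
tool_rot: [3.14, -0.002, -3.138]
force: [-1.6, -1.3, -0.9]
grip_width: 0.0399
```

```bash
python3 -c "
from h import *
go(.6945,.0043,.12,np.pi)
"
```

```text
t=13.03 pos [ 0.6138 -0.0707  0.1447] rpy [ 3.140e+00 -2.000e-03 -3.138e+00] F [-1.6 -1.3 -0.9] w 0.0399
shift/150: [-0.54   0.498  0.164] turn/45: [ 0.002 -0.003  0.004] rows min 1.8
```

Request:
{"op": "arm_command", "data": {
  "deltas": [
    [-0.2,-0.27,0.25,0,0,0,0],
    [-0.2,-0.53,0.5,0.2,0,0,0.004],
    [-0.2,-0.53,0.5,0.5,0,0,0.004],
    [-0.2,-0.53,0.5,0.5,0,0,0.004],
    [-0.2,-0.53,0.5,0.5,0,0,0.004]
  ]
}}

```text
clock: 13.65
position: [0.6919, -0.0001, 0.0728]
tool_rot: [-3.141, -0.0, 3.136]
force: [0.3, -0.9, 0.4]
grip_width: 0.0402
```

```bash
python3 -c "
from h import *
go(.6931,.0044,.0405,np.pi)
"
```

```text
t=13.65 pos [ 6.919e-01 -1.000e-04  7.280e-02] rpy [-3.141 -0.     3.136] F [ 0.3 -0.9  0.4] w 0.0402
shift/150: [-0.008  0.03   0.215] turn/45: [-0.001 -0.    -0.007] rows min 0.5
```

Request:
{"op": "arm_command", "data": {
  "deltas": [
    [-0.2,-0.008,0.03,0.05,0,0,-0.007],
    [-0.2,-0.008,0.03,0.16,0,0,-0.007],
    [-0.2,-0.008,0.03,0.16,0,0,-0.007],
    [-0.2,-0.008,0.03,0.16,0,0,-0.007]
  ]
}}

```text
clock: 14.15
position: [0.693, 0.0054, 0.0476]
tool_rot: [-3.141, -0.001, -3.14]
force: [0.3, -0.4, -0.3]
grip_width: 0.0402
```

```bash
python3 -c "
from h import *
go(.6931,.0044,.0405,np.pi)
"
```

```text
t=14.15 pos [0.693  0.0054 0.0476] rpy [-3.141e+00 -1.000e-03 -3.140e+00] F [ 0.3 -0.4 -0.3] w 0.0402
shift/150: [-0.    -0.007  0.047] turn/45: [-0.    -0.001  0.002] rows min 0.1
```

Request:
{"op": "arm_command", "data": {
  "deltas": [
    [-0.2,0,-0.006,0.02,0,0,0],
    [-0.2,0,-0.006,0.04,0,0,0],
    [-0.2,0,-0.006,0.048,0,0,0],
    [-0.2,0,-0.006,0.048,0,0,0]
  ]
}}

```text
clock: 14.65
position: [0.693, 0.0046, 0.0406]
tool_rot: [-3.141, -0.001, -3.14]
force: [-2.2, -0.4, 3.9]
grip_width: 0.0402
```

```bash
python3 -c "
from h import *
go(.6931,.0044,.0405,np.pi)
"
```

```text
t=14.65 pos [0.693  0.0046 0.0406] rpy [-3.141e+00 -1.000e-03 -3.140e+00] F [-2.2 -0.4  3.9] w 0.0402
shift/150: [-0.001 -0.001  0.001] turn/45: [-0.    -0.001  0.002] rows min 0.0
```

Request:
{"op": "arm_command", "data": {
  "deltas": [
    [0.3,0,0,0,0,0,0],
    [0.3,0,0,0,0,0,0],
    [0.5,0,0,-0.15,0,0,0],
    [0.5,0,0,-0.4,0,0,0],
    [0.6,-0.3,0,-0.67,0,0,0],
    [0.6,-0.4,0,-0.67,0,0,0],
    [0.6,-0.4,0,-0.67,0,0,0]
  ]
}}

```text
clock: 15.52
position: [0.7537, 0.0048, 0.1421]
tool_rot: [3.141, 0.001, -3.14]
force: [-1.2, -0.4, -0.7]
grip_width: 0.0679
```

```bash
python3 -c "
from h import *
c,im=snap('wrist','w13')
go(.5,.0095,.15,np.radians(-71.7)+np.pi)
u,v=proj(c,[.6945,.0045,.066]).astype(int);print(u,v)
im=cv2.convertScaleAbs(im,alpha=1.3)
crop(im,u-50,v-50,u+50,v+50,6,'w13c')
"
```

```text
t=15.57 pos [0.7528 0.0047 0.1414] rpy [-3.142e+00 -1.000e-03 -3.140e+00] F [-1.  -0.2 -0.3] w 0.0681
shift/150: [ 1.685  0.034 -0.056] turn/45: [-1.000e-03 -1.000e-03  1.595e+00] rows min 6.7
283 120
```

View pics/w13c.png

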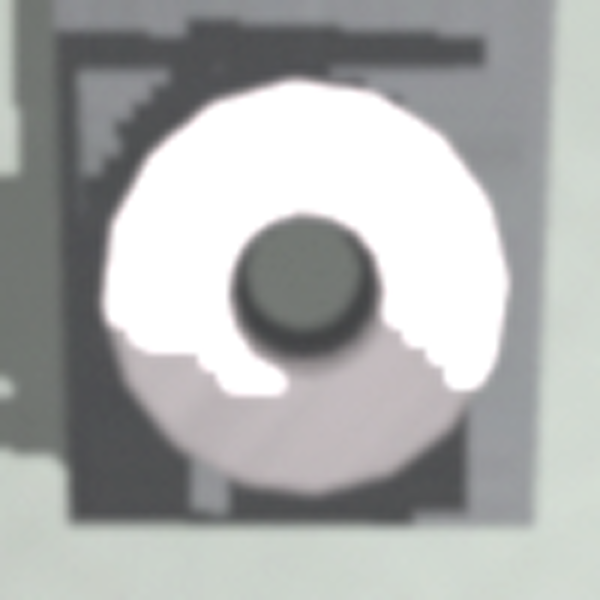

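```bash
python3 -c "
from h import *
c,im=load('w13')
print(ray(c,*zm(307,287,233,70,6),.066), ray(c,*zm(307,285,233,70,6),.066),ray(c,*zm(305,295,233,70,6),.05))
"
```

```text
[0.69276583 0.00486889 0.066     ] [0.69255617 0.00486825 0.066     ] [0.69478114 0.00463409 0.05      ]
```

Request:
{"op": "arm_command", "data": {
  "deltas": [
    [0.6,0.2,0,-0.1,0,0,0],
    [0.6,0.5,0,-0.2,0,0,0],
    [0.6,0.5,0,-0.2,0,0,0],
    [0.6,0.5,0,-0.2,0,0,0]
  ]
}}

```text
clock: 16.08
position: [0.678, 0.0046, 0.1714]
tool_rot: [3.142, -0.0, -3.14]
force: [1.3, -0.2, 0.3]
grip_width: 0.0685
```

```bash
python3 -c "
from h import *
c,im=snap('wrist','w14')
go(.5,.0095,.15,np.radians(-71.7)+np.pi)
u,v=proj(c,[.6945,.0045,.066]).astype(int);print(u,v)
im=cv2.convertScaleAbs(im,alpha=1.3)
crop(im,u-50,v-50,u+50,v+50,6,'w14c')
"
```

```text
t=16.12 pos [0.6782 0.0047 0.1709] rpy [ 3.142e+00 -1.000e-03 -3.140e+00] F [ 0.2 -0.4  0. ] w 0.0683
shift/150: [1.188 0.034 0.14 ] turn/45: [-1.000e-03 -1.000e-03  1.595e+00] rows min 6.7
283 215
```

View pics/w14c.png

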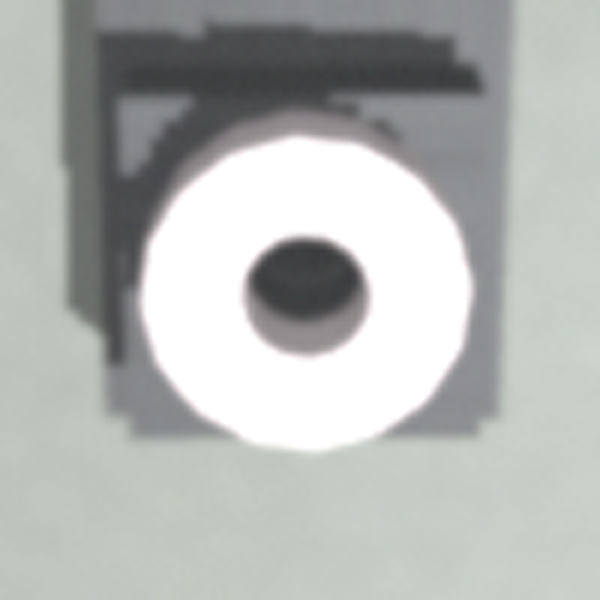

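```bash
python3 -c "
from h import *
c,im=load('w14')
print(ray(c,*zm(306.5,295,233,165,6),.066))
print((proj(c,[.6945,.0045,.066])-[233,165])*6, proj(c,[.6945,.0045,.05]), [ray(c,*zm(*q,233,165,6),.05) for q in [(122,93),(485,93),(128,437),(480,437)]])
"
```

```text
[0.69292911 0.00486477 0.066     ]
[301.19281348 303.77573986] [283.24125495 209.27764294] [array([ 0.66964633, -0.02016427,  0.05      ]), array([0.66948584, 0.0289025 , 0.05      ]), array([ 0.71988555, -0.02046898,  0.05      ]), array([0.71970952, 0.02961473, 0.05      ])]
```

Request:
{"op": "arm_command", "data": {
  "deltas": [
    [0.4,0.2,0,0,0,0,0.2],
    [0.4,0.4,0.01,0.1,0,0,0.4],
    [0.4,0.7,0.02,0.2,0,0,0.6],
    [0.4,0.9,0.03,0.2,0,0,0.8]
  ]
}}

```text
clock: 16.62
position: [0.5411, 0.0088, 0.1396]
tool_rot: [-3.139, -0.003, 2.51]
force: [0.6, 0.7, 0.9]
grip_width: 0.0596
```

```bash
python3 -c "
from h import *
go(.45,.0095,.10,np.radians(-71.7)+np.pi)
"
```

```text
t=16.62 pos [0.5411 0.0088 0.1396] rpy [-3.139e+00 -3.000e-03  2.510e+00] F [0.6 0.7 0.9] w 0.0596
shift/150: [ 0.492 -0.355  0.266] turn/45: [-0.004 -0.002  0.789] rows min 3.3
```

Request:
{"op": "arm_command", "data": {
  "deltas": [
    [0.4,0.2,-0.15,0.1,0,0,0.2],
    [0.4,0.35,-0.25,0.2,0,0,0.4],
    [0.4,0.49,-0.355,0.27,0,0,0.6],
    [0.4,0.49,-0.355,0.27,0,0,0.79],
    [0.4,0.49,-0.355,0.27,0,0,0.79],
    [0.4,0.49,-0.355,0.27,0,0,0.79]
  ]
}}

```text
clock: 17.38
position: [0.4528, 0.009, 0.1005]
tool_rot: [-3.141, -0.0, 1.898]
force: [0.6, -0.1, -0.9]
grip_width: 0.0599
```

```bash
python3 -c "
from h import *
c,im=snap('wrist','w15')
go(.45,.0095,.02,np.radians(-71.7)+np.pi)
"
```

```text
t=17.43 pos [0.4527 0.0089 0.1005] rpy [-3.141 -0.     1.897] F [-0.3 -0.8  0.3] w 0.0597
shift/150: [ 0.009 -0.016  0.537] turn/45: [-0.001 -0.     0.009] rows min 1.3
```

View pics/w15.png

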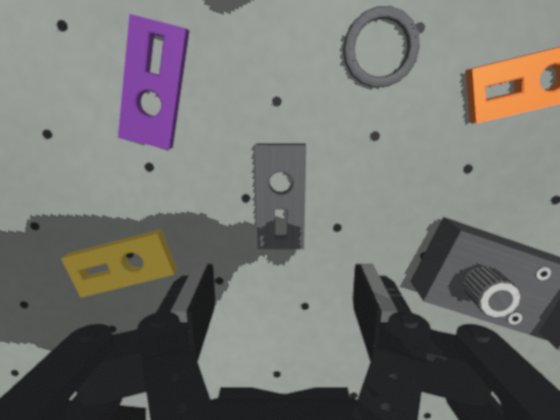

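```bash
python3 -c "
from h import *
c,im=load('w15')
im2=cv2.convertScaleAbs(im,alpha=1.6)
crop(im2,230,130,330,260,5,'w15c')
"
```

```text
(no output)
```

View pics/w15c.png

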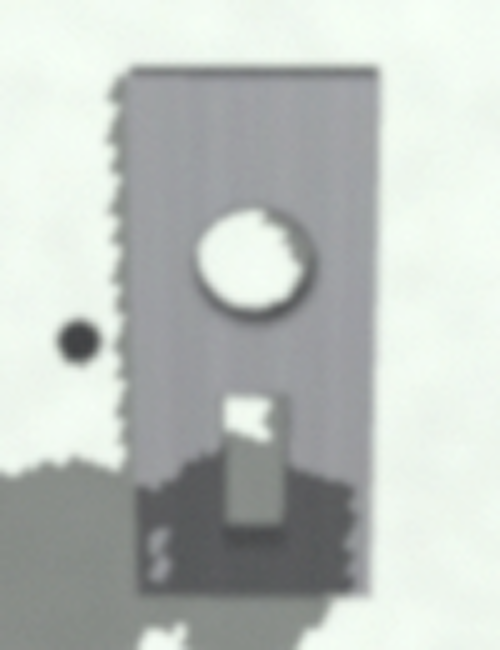

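```bash
python3 -c "
from h import *
c,im=load('w15')
P=np.array([ray(c,*zm(U,V,230,130,5),.01) for U,V in [(132,78),(378,76),(370,594),(140,594),(254,265)]])
print(P.round(4),P[:4].mean(0))
for a,b in [(0,3),(1,2)]:
  d=P[b]-P[a];print(np.linalg.norm(d),np.degrees(np.arctan2(d[1],d[0])))
m=P[:4].mean(0); y=np.radians(-71.9); h=P[4]+.012*np.array([np.cos(y),np.sin(y),0]);print(h)
go(*((m+h)/2)[:2],.02,y+np.pi)
go(*((m+h)/2)[:2],-.003,y+np.pi)
"
```

```text
[[ 0.4219  0.0424  0.01  ]
 [ 0.4545  0.0539  0.01  ]
 [ 0.4804 -0.0212  0.01  ]
 [ 0.4469 -0.0326  0.01  ]
 [ 0.4468  0.0224  0.01  ]] [0.45091913 0.01063305 0.01      ]
0.079086636082863 -71.62441419469991
0.07935295611799058 -70.99839060474322
[0.45051806 0.01099102 0.01      ]
t=17.43 pos [0.4527 0.0089 0.1005] rpy [-3.141 -0.     1.897] F [-0.3 -0.8  0.3] w 0.0597
shift/150: [ 0.016 -0.008  0.537] turn/45: [-0.001 -0.     0.014] rows min 1.3
t=17.43 pos [0.4527 0.0089 0.1005] rpy [-3.141 -0.     1.897] F [-0.3 -0.8  0.3] w 0.0597
shift/150: [ 0.016 -0.008  0.69 ] turn/45: [-0.001 -0.     0.014] rows min 1.7
```

Request:
{"op": "arm_command", "data": {
  "deltas": [
    [0.2,0.016,-0.008,0.3,0,0,0.011],
    [0.2,0.016,-0.008,0.55,0,0,0.011],
    [0.2,0.016,-0.008,0.65,0,0,0.011],
    [0.2,0.016,-0.008,0.65,0,0,0.011]
  ]
}}

```text
clock: 17.92
position: [0.4502, 0.0105, 0.0029]
tool_rot: [-3.14, -0.001, 1.886]
force: [-0.6, 0.8, 0.6]
grip_width: 0.0512
```

```bash
python3 -c "
from h import *
go(.4507,.0108,-.004,np.radians(-71.7)+np.pi)
"
```

```text
t=17.93 pos [0.4502 0.0105 0.0029] rpy [-3.140e+00 -1.000e-03  1.886e+00] F [-0.6  0.8  0.6] w 0.0512
shift/150: [0.001 0.004 0.046] turn/45: [-0.002 -0.001 -0.005] rows min 0.1
```

Request:
{"op": "arm_command", "data": {
  "deltas": [
    [0.2,0.001,0.003,0.045,0,0,-0.005],
    [0.2,0.001,0.003,0.045,0,0,-0.005],
    [-0.4,0.001,0.003,0.045,0,0,-0.005],
    [-0.4,0.001,0.003,0.045,0,0,-0.005],
    [-0.4,0.001,0.003,0.045,0,0,-0.005],
    [-0.4,0.001,0.003,0.045,0,0,-0.005]
  ]
}}

```text
clock: 18.68
position: [0.4507, 0.0111, -0.0036]
tool_rot: [-3.141, -0.0, 1.89]
force: [0.8, -0.2, -0.4]
grip_width: 0.0255
```

Request:
{"op": "arm_command", "data": {
  "deltas": [
    [-0.4,0,0,-0.2,0,0,0],
    [-0.4,0,0,-0.6,0,0,0],
    [-0.4,0,0,-1,0,0,0],
    [-0.4,0,0,-1,0,0,0]
  ]
}}

```text
clock: 19.18
position: [0.4528, 0.0114, 0.1499]
tool_rot: [3.136, 0.0, 1.89]
force: [0.3, 0.0, -0.7]
grip_width: 0.0255
```

```bash
python3 -c "
from h import *
c,im=snap('wrist','w16')
go(.7065,.0045,.16,np.pi)
im2=cv2.convertScaleAbs(im,alpha=1.6)
crop(im2,200,180,360,380,3.5,'w16c')
"
```

```text
t=19.23 pos [0.4518 0.0115 0.1479] rpy [ 3.139 -0.     1.89 ] F [-0.3 -0.3 -1.1] w 0.0261
shift/150: [-0.577  1.598 -0.076] turn/45: [ 0.004  0.002 -1.593] rows min 6.7
```

View pics/w16c.png

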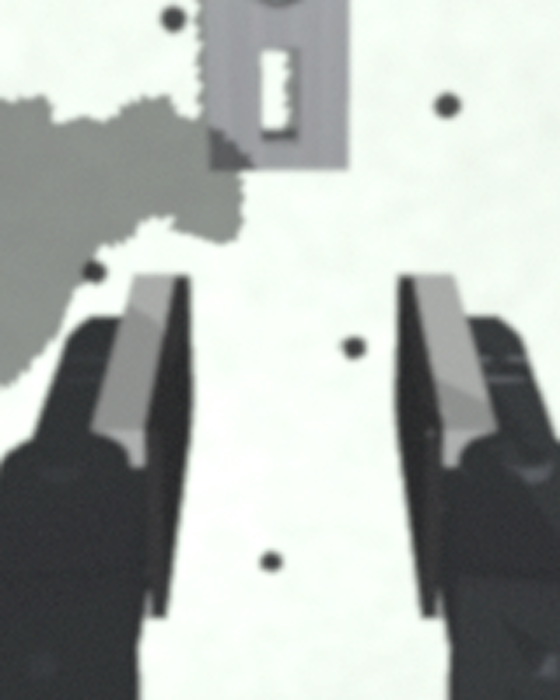

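```bash
python3 -c "
from h import *
c,im=load('w16')
im2=cv2.convertScaleAbs(im,alpha=1.6)
crop(im2,240,110,320,235,5,'w16d')
"
```

```text
(no output)
```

View pics/w16d.png

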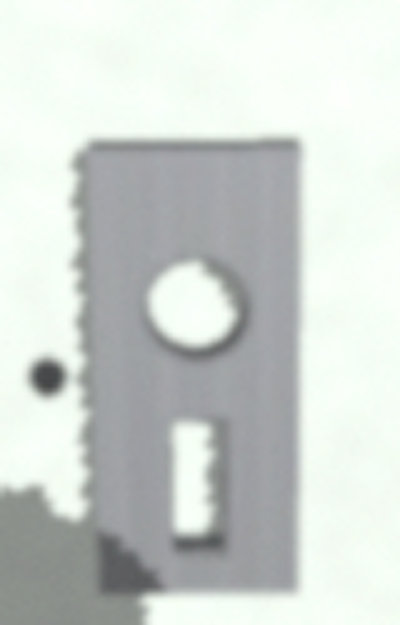

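```bash
python3 -c "
from h import *
c,im=load('w16')
P=np.array([ray(c,*zm(U,V,240,110,5),.01) for U,V in [(92,150),(299,148),(297,591),(100,592),(198,308)]])
print(P.round(4),P[:4].mean(0))
for a,b in [(0,3),(1,2)]:
  d=P[b]-P[a];print(np.linalg.norm(d),np.degrees(np.arctan2(d[1],d[0])))
m=P[:4].mean(0); y=np.radians(-71.7)
h=P[4]+.012*np.array([np.cos(y),np.sin(y),0]);print(h)
go(*((m+h)/2)[:2],.03,y+np.pi)
go(*((m+h)/2)[:2],-.018,y+np.pi)
"
```

```text
[[ 0.422   0.0424  0.01  ]
 [ 0.4547  0.0535  0.01  ]
 [ 0.4803 -0.0214  0.01  ]
 [ 0.4466 -0.0327  0.01  ]
 [ 0.4471  0.0224  0.01  ]] [0.45086979 0.01045089 0.01      ]
0.07901461186058685 -71.85560606817275
0.07920788943836378 -71.1365155418992
[0.45088897 0.0110168  0.01      ]
t=19.23 pos [0.4518 0.0115 0.1479] rpy [ 3.139 -0.     1.89 ] F [-0.3 -0.3 -1.1] w 0.0261
shift/150: [-0.003 -0.01   0.786] turn/45: [ 0.004 -0.    -0.   ] rows min 1.9
t=19.23 pos [0.4518 0.0115 0.1479] rpy [ 3.139 -0.     1.89 ] F [-0.3 -0.3 -1.1] w 0.0261
shift/150: [-0.003 -0.011  1.106] turn/45: [ 0.004 -0.    -0.   ] rows min 2.7
```

Request:
{"op": "arm_command", "data": {
  "deltas": [
    [0.2,-0.003,-0.008,0.3,0,0,0],
    [0.2,-0.003,-0.008,0.6,0,0,0],
    [0.2,-0.003,-0.008,0.9,0,0,0],
    [0.2,-0.003,-0.008,0.98,0,0,0],
    [0.2,-0.003,-0.008,0.98,0,0,0]
  ]
}}

```text
clock: 19.85
position: [0.4491, 0.0099, -0.001]
tool_rot: [-3.139, -0.0, 1.889]
force: [-0.3, -0.1, 0.7]
grip_width: 0.051
```

```bash
python3 -c "
from h import *
go(.4508,.0107,-.018,np.radians(-71.6)+np.pi)
"
```

```text
t=19.85 pos [ 0.4491  0.0099 -0.001 ] rpy [-3.139 -0.     1.889] F [-0.3 -0.1  0.7] w 0.051
shift/150: [0.001 0.012 0.113] turn/45: [-0.003 -0.001 -0.004] rows min 0.3
```

Request:
{"op": "arm_command", "data": {
  "deltas": [
    [0.2,0.001,0.01,0.04,0,0,-0.004],
    [0.2,0.001,0.01,0.08,0,0,-0.004],
    [0.2,0.001,0.01,0.11,0,0,-0.004],
    [0.2,0.001,0.01,0.11,0,0,-0.004]
  ]
}}

```text
clock: 20.35
position: [0.451, 0.0109, -0.0173]
tool_rot: [-3.141, -0.0, 1.893]
force: [0.1, -0.1, 0.3]
grip_width: 0.0515
```

```bash
python3 -c "
from h import *
go(.4508,.0107,-.018,np.radians(-71.6)+np.pi)
c,im=snap('side','s17');crop(im,185,170,325,275,5,'s17c')
"
```

```text
t=20.35 pos [ 0.451   0.0109 -0.0173] rpy [-3.141 -0.     1.893] F [ 0.1 -0.1  0.3] w 0.0515
shift/150: [-0.001 -0.002  0.005] turn/45: [-0.001 -0.     0.001] rows min 0.0
```

View pics/s17c.png

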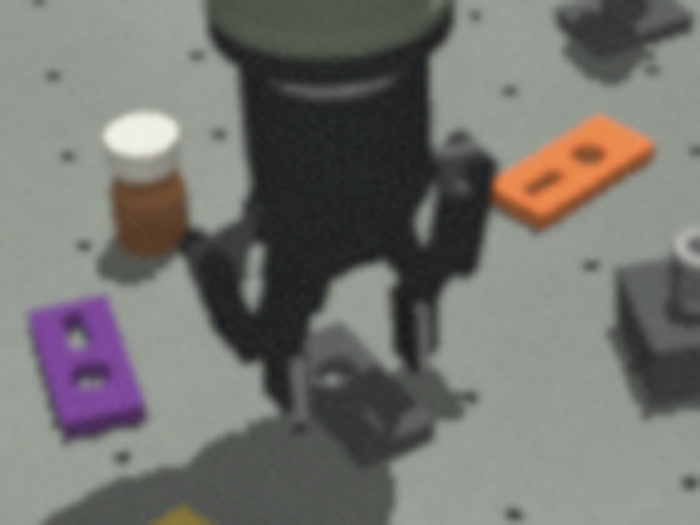

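Tips straddle the arm, slightly above the table. Close now.

Request:
{"op": "arm_command", "data": {
  "deltas": [
    [-0.5,0,0,0,0,0,0],
    [-0.5,0,0,0,0,0,0],
    [-0.5,0,0,0,0,0,0],
    [-0.5,0,0,0,0,0,0]
  ]
}}

```text
clock: 20.9
position: [0.4512, 0.0108, -0.0168]
tool_rot: [-3.141, -0.0, 1.893]
force: [-0.9, -0.2, 8.3]
grip_width: 0.0344
```

```bash
python3 -c "
from h import *
go(.4508,.0107,-.018,np.radians(-71.6)+np.pi)
"
```

```text
t=20.90 pos [ 0.4512  0.0108 -0.0168] rpy [-3.141 -0.     1.893] F [-0.9 -0.2  8.3] w 0.0344
shift/150: [-0.    -0.003  0.008] turn/45: [-0.001 -0.     0.001] rows min 0.0
```

Gripped at 34.4 (plate 36). Lift and look.

Request:
{"op": "arm_command", "data": {
  "deltas": [
    [-0.5,0,0,-0.2,0,0,0],
    [-0.5,0,0,-0.6,0,0,0],
    [-0.5,0,0,-1,0,0,0],
    [-0.5,0,0,-1,0,0,0],
    [-0.5,0,0,-1,0,0,0]
  ]
}}

```text
clock: 21.52
position: [0.4511, 0.0112, 0.1328]
tool_rot: [-3.141, -0.0, 1.893]
force: [-0.9, -0.2, -0.5]
grip_width: 0.0344
```

```bash
python3 -c "
from h import *
c,im=snap('wrist','w18')
go(.7065,.0045,.16,np.pi)
im2=cv2.convertScaleAbs(im,alpha=1.6)
crop(im2,200,180,360,380,3.5,'w18c')
"
```

```text
t=21.57 pos [0.4507 0.011  0.1322] rpy [-3.14  -0.     1.893] F [ 0.2 -0.9 -1.1] w 0.0342
shift/150: [-0.581  1.604 -0.188] turn/45: [-0.002 -0.002 -1.59 ] rows min 6.7
```

View pics/w18c.png

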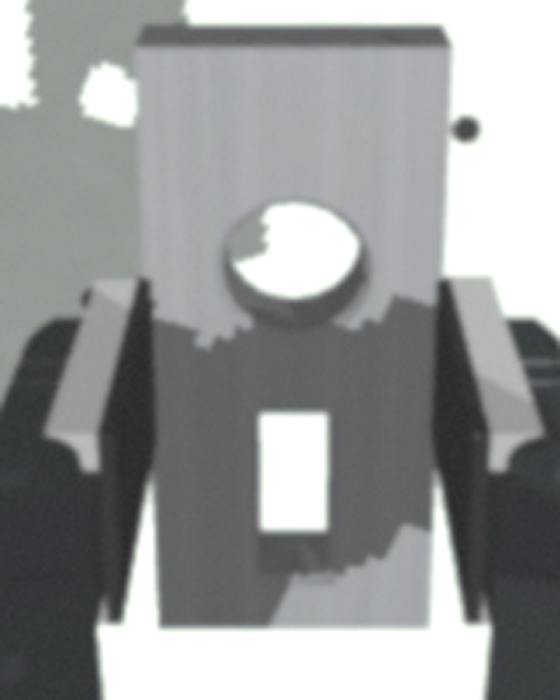

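```bash
python3 -c "
from h import *
c,im=load('w18')
s,p,R=pose()
for zz in (.0268,.0238):
  B=ray(c,*zm(297,264,200,180,3.5),p[2]+zz);print(R.inv().apply(B-p))
  P=np.array([ray(c,*zm(U,V,200,180,3.5),p[2]+zz) for U,V in [(137,46),(448,46),(430,627),(158,627)]]);print(R.inv().apply(P-p).round(4),R.inv().apply(P.mean(0)-p))
"
```

```text
[ 0.01287929  0.00174658 -0.026797  ]
[[ 0.0399 -0.0164 -0.0268]
 [ 0.0399  0.0187 -0.0268]
 [-0.0399  0.0195 -0.0269]
 [-0.0399 -0.0165 -0.0268]] [ 8.28892976e-06  1.32285726e-03 -2.68023870e-02]
[ 0.01144239  0.00176129 -0.02379771]
[[ 0.039  -0.0168 -0.0238]
 [ 0.0391  0.0191 -0.0238]
 [-0.0425  0.0199 -0.0239]
 [-0.0425 -0.0169 -0.0238]] [-0.00171004  0.00132829 -0.02380321]
```

```bash
python3 -c "
from h import *
c,im=load('w18')
s,p,R=pose();print(p,s['tool_rot'],telemetry.observe()['position'])
print(proj(c,p+R.apply([0,0,-.0268])))
c=cams.get_calibration('wrist');print(proj(c,p+R.apply([0,0,-.0268])), proj(c,p+R.apply([0.012,0,-.0268])))
print(ray(c,*zm(297,264,200,180,3.5),p[2]+.0268)-p)
c,im=load('w9');print(R.inv().apply(-c['R'].T@c['t']-np.array([.7535,.0082,.14])))
"
```

```text
[0.45070905 0.01096439 0.13221449] [-3.13981942e+00 -4.76566205e-04  1.89305776e+00] [0.45070905 0.01096439 0.13221449]
[280.36016367 282.37763223]
[281.16320591 282.94165534] [281.14312931 257.46350705]
[-0.0027722   0.01286911  0.0268    ]
[ 0.02434185 -0.07360542 -0.16318233]
```

Request:
{"op": "arm_command", "data": {
  "deltas": [
    [-0.5,-0.1,0.27,-0.1,0,0,-0.22],
    [-0.5,-0.2,0.54,-0.1,0,0,-0.44],
    [-0.5,-0.29,0.8,-0.1,0,0,-0.66],
    [-0.5,-0.29,0.8,-0.1,0,0,-0.88],
    [-0.5,-0.29,0.8,-0.1,0,0,-0.9]
  ]
}}

```text
clock: 22.2
position: [0.578, 0.0072, 0.146]
tool_rot: [-3.14, -0.003, 2.599]
force: [0.4, 0.2, -0.8]
grip_width: 0.0342
```

```bash
python3 -c "
from h import *
go(.7065,.0037,.11,np.pi)
"
```

```text
t=22.20 pos [0.578  0.0072 0.146 ] rpy [-3.140e+00 -3.000e-03  2.599e+00] F [ 0.4  0.2 -0.8] w 0.0342
shift/150: [-0.746  0.423  0.237] turn/45: [-0.001 -0.005 -0.691] rows min 2.9
```

Request:
{"op": "arm_command", "data": {
  "deltas": [
    [-0.5,-0.25,0.14,0,0,0,-0.23],
    [-0.5,-0.5,0.28,0.1,0,0,-0.46],
    [-0.5,-0.746,0.423,0.23,0,0,-0.69],
    [-0.5,-0.746,0.423,0.23,0,0,-0.69],
    [-0.5,-0.746,0.423,0.23,0,0,-0.69],
    [-0.5,-0.746,0.423,0.23,0,0,-0.69]
  ]
}}

```text
clock: 22.95
position: [0.7069, 0.0044, 0.1138]
tool_rot: [-3.141, -0.0, 3.14]
force: [0.5, 0.5, 0.0]
grip_width: 0.0345
```

```bash
python3 -c "
from h import *
go(.7065,.0037,.058,np.pi)
"
```

```text
t=22.95 pos [0.7069 0.0044 0.1138] rpy [-3.141 -0.     3.14 ] F [0.5 0.5 0. ] w 0.0345
shift/150: [ 0.002 -0.005  0.372] turn/45: [-0.    -0.001 -0.002] rows min 0.9
```

```bash
python3 -c "
from h import *
c,im=snap('wrist','w19')
s,p,R=pose();print(p,s['tool_rot'])
im2=cv2.convertScaleAbs(im,alpha=1.6)
crop(im2,200,180,360,380,3.5,'w19c')
"
```

```text
[0.70703524 0.00442664 0.11391017] [-3.14152024e+00 -2.07146210e-04  3.14031765e+00]
```

View pics/w19c.png

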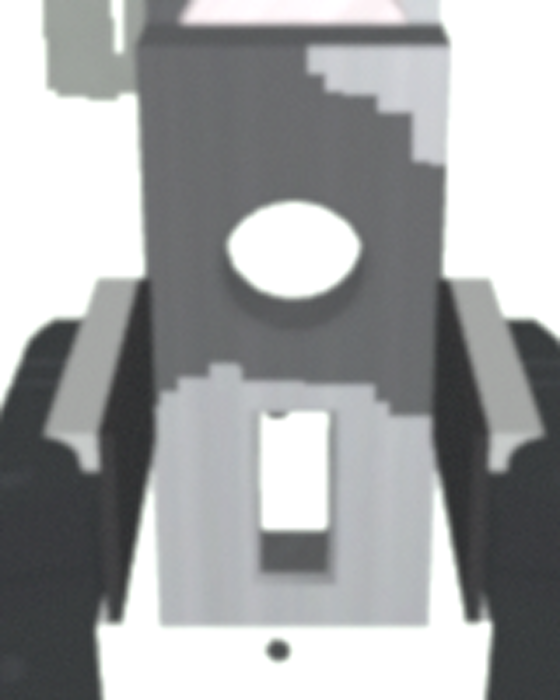

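```bash
python3 -c "
from h import *
c,im=load('w19')
s,p,R=pose()
print(ray(c,*zm(294.5,264,200,180,3.5),p[2]+.0268)-p)
print(ray(c,*zm(294,500,200,180,3.5),p[2]+.0268)-p)
"
```

```text
[-0.01263525  0.00034751  0.0268    ]
[0.02020754 0.00027359 0.0268    ]
```

Request:
{"op": "arm_command", "data": {
  "deltas": [
    [-0.5,0.003,-0.001,0.2,0,0,-0.001],
    [-0.5,0.003,-0.001,0.36,0,0,-0.001],
    [-0.5,0.003,-0.001,0.36,0,0,-0.001],
    [-0.5,0.003,-0.001,0.36,0,0,-0.001]
  ]
}}

```text
clock: 23.5
position: [0.7074, 0.0041, 0.0606]
tool_rot: [3.142, 0.001, -3.141]
force: [-0.2, -0.1, 0.0]
grip_width: 0.0344
```

```bash
python3 -c "
from h import *
go(.7066,.0042,.0492,np.pi)
"
```

```text
t=23.50 pos [0.7074 0.0041 0.0606] rpy [ 3.142e+00  1.000e-03 -3.141e+00] F [-0.2 -0.1  0. ] w 0.0344
shift/150: [0.006 0.    0.076] turn/45: [0.    0.001 0.001] rows min 0.2
```

Request:
{"op": "arm_command", "data": {
  "deltas": [
    [-0.5,0.004,0,0.03,0,0,0],
    [-0.5,0.004,0,0.06,0,0,0],
    [-0.5,0.004,0,0.075,0,0,0],
    [-0.5,0.004,0,0.075,0,0,0]
  ]
}}

```text
clock: 24.0
position: [0.7067, 0.0041, 0.0492]
tool_rot: [3.142, 0.0, -3.141]
force: [-5.2, -0.1, 16.3]
grip_width: 0.0345
```

```bash
python3 -c "
from h import *
go(.7066,.0042,.0492,np.pi)
"
```

```text
t=24.00 pos [0.7067 0.0041 0.0492] rpy [ 3.142  0.    -3.141] F [-5.2 -0.1 16.3] w 0.0345
shift/150: [0.001 0.001 0.   ] turn/45: [0.    0.    0.001] rows min 0.0
```

Request:
{"op": "arm_command", "data": {
  "deltas": [
    [-0.5,0,0,-0.005,0,0,0],
    [0.2,0,0,-0.005,0,0,0],
    [0.2,0,0,-0.005,0,0,0],
    [0.3,0,0,-0.2,0,0,0],
    [0.3,0.1,0,-0.5,0,0,0],
    [0.3,0.1,0,-0.8,0,0,0],
    [0.3,0.1,0,-0.8,0,0,0]
  ]
}}

```text
clock: 24.88
position: [0.6932, 0.0041, 0.1717]
tool_rot: [3.141, 0.005, -3.141]
force: [0.5, 0.4, -0.4]
grip_width: 0.0552
```

```bash
python3 -c "
from h import *
c,im=snap('wrist','w20')
s,p,R=pose();print(p,s['tool_rot'],s['clock'])
u,v=proj(c,[.70,.0045,.076]).astype(int);print(u,v)
im=cv2.convertScaleAbs(im,alpha=1.6)
crop(im,u-60,v-60,u+60,v+60,5,'w20c')
"
```

```text
[0.69210371 0.00408324 0.16934465] [ 3.14141717e+00  1.81709207e-03 -3.14086388e+00] 24.925
283 207
```

View pics/w20c.png

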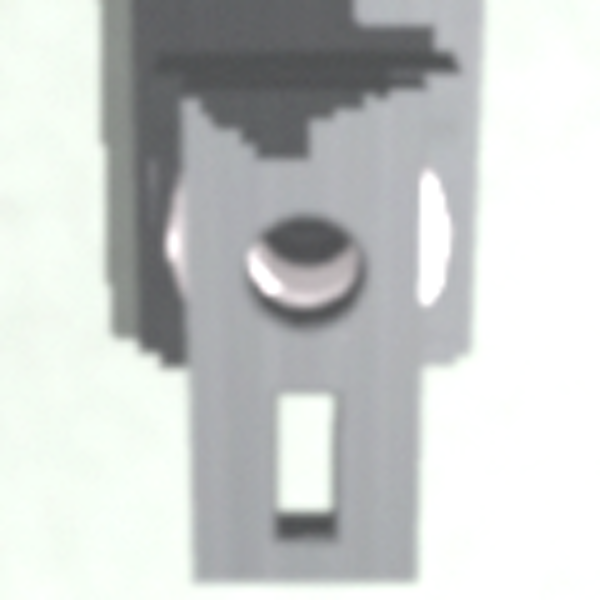

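View pics/w20.png

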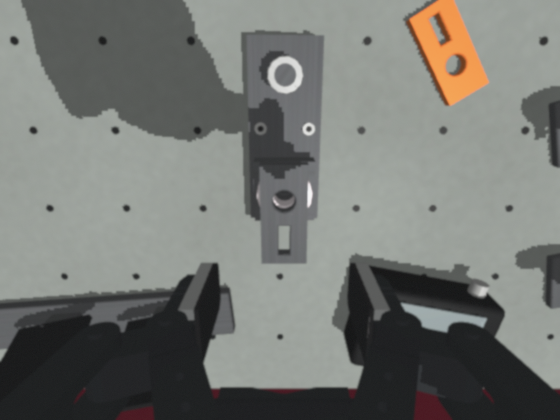

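```bash
python3 -c "
from h import *
c,im=load('w20')
print(ray(c,*zm(306,270,223,147,5),.076)); print(ray(c,*zm(306,465,223,147,5),.076))
P=[ray(c,*zm(U,V,223,147,5),.076) for U,V in [(183,92),(422,90),(416,578),(193,580)]];print(np.round(P,4),np.mean(P,0))
T=cams.get_calibration('wrist');print(T['t']-c['t'])
go(.5138,-.3272,.2,np.pi)
"
```

```text
[0.69480554 0.00436088 0.076     ]
[0.72659169 0.00442797 0.076     ]
[[ 0.6677 -0.0136  0.076 ]
 [ 0.6674  0.0212  0.076 ]
 [ 0.7461  0.022   0.076 ]
 [ 0.7465 -0.0135  0.076 ]] [0.70690726 0.00400788 0.076     ]
[8.91620223e-05 1.55285558e-03 3.41703661e-04]
t=24.93 pos [0.6921 0.0041 0.1693] rpy [ 3.141e+00  2.000e-03 -3.141e+00] F [-0.3 -0.2 -0.7] w 0.0552
shift/150: [ 1.19  -2.208 -0.207] turn/45: [0.    0.002 0.001] rows min 6.0
```

Request:
{"op": "arm_command", "data": {
  "deltas": [
    [0.3,0.2,-0.35,-0.1,0,0,0],
    [0.3,0.4,-0.7,-0.2,0,0,0],
    [0.3,0.58,-1,-0.2,0,0,0],
    [0.3,0.58,-1,-0.2,0,0,0]
  ]
}}

```text
clock: 25.42
position: [0.6022, -0.1504, 0.1973]
tool_rot: [-3.14, -0.003, 3.137]
force: [0.9, 0.2, -1.3]
grip_width: 0.0558
```

```bash
python3 -c "
from h import *
go(.5138,-.3272,.18,np.pi)
"
```

```text
t=25.43 pos [ 0.6022 -0.1504  0.1973] rpy [-3.140e+00 -3.000e-03  3.137e+00] F [ 0.9  0.2 -1.3] w 0.0558
shift/150: [ 0.583 -1.181  0.119] turn/45: [-0.002 -0.003 -0.006] rows min 3.2
```

Request:
{"op": "arm_command", "data": {
  "deltas": [
    [0.3,0.2,-0.35,0.1,0,0,0],
    [0.3,0.4,-0.7,0.12,0,0,0],
    [0.3,0.56,-1,0.12,0,0,0],
    [0.3,0.56,-1,0.12,0,0,0],
    [0.3,0.56,-1,0.12,0,0,0]
  ]
}}

```text
clock: 26.05
position: [0.5211, -0.295, 0.1792]
tool_rot: [3.141, -0.001, -3.14]
force: [-0.3, 0.1, 0.2]
grip_width: 0.0556
```

```bash
python3 -c "
from h import *
c,im=snap('wrist','w21')
go(.5138,-.3272,.066,np.pi)
print(telemetry.observe()['qpos'])
print(proj(c,[.5138,-.3272,.108]))
"
```

```text
t=26.10 pos [ 0.5214 -0.2945  0.1794] rpy [ 3.141e+00 -1.000e-03 -3.139e+00] F [0.6 0.2 0.4] w 0.0556
shift/150: [ 0.05  -0.219  0.756] turn/45: [ 0.001 -0.002  0.003] rows min 1.9
[ 0.38503099  0.51444735  0.04353838  1.7040257  -0.02729787  0.92524593
  2.01272992]
[235.80014966 199.19173245]
```

View pics/w21.png

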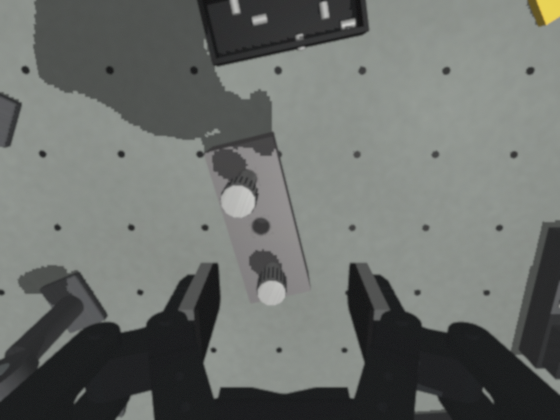

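```bash
python3 -c "
from h import *
c,im=load('w21')
print(ray(c,70,295,0),ray(c,100,310,0),ray(c,238,201,.108))
crop(im,200,160,280,240,7,'w21c')
"
```

```text
[ 0.65494917 -0.52587282  0.        ] [ 0.67366325 -0.49621417  0.        ] [ 0.51507965 -0.32575105  0.108     ]
```

View pics/w21c.png

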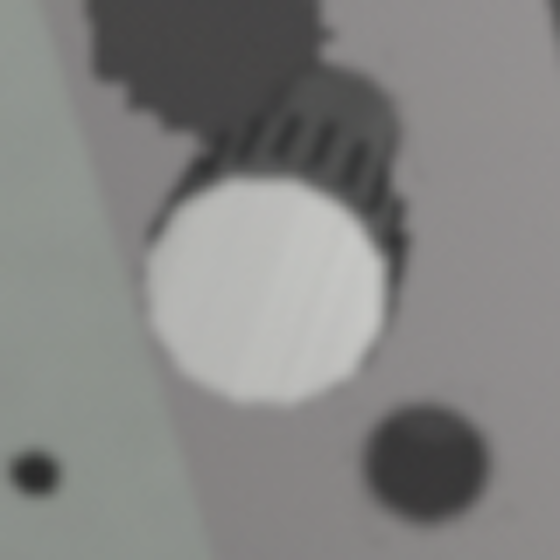

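Request:
{"op": "arm_command", "data": {
  "deltas": [
    [0.05,0.043,-0.208,0.2,0,0,0],
    [0.05,0.043,-0.208,0.45,0,0,0],
    [0.05,0.043,-0.208,0.45,0,0,0],
    [0.05,0.043,-0.208,0.45,0,0,0]
  ],
  "newtons": 60
}}

```text
clock: 26.6
position: [0.5153, -0.3264, 0.1136]
tool_rot: [-3.141, 0.0, -3.139]
force: [0.3, -0.3, 0.6]
grip_width: 0.0449
```

```bash
python3 -c "
from h import *
c,im=snap('wrist','w22')
go(.515,-.3257,.066,np.pi)
print(proj(c,[.515,-.3257,.108]))
crop(im,200,160,360,320,4,'w22c')
"
```

```text
t=26.65 pos [ 0.5153 -0.3268  0.114 ] rpy [-3.141e+00  1.000e-03 -3.140e+00] F [-0.3 -0.5  0.4] w 0.0448
shift/150: [0.003 0.007 0.32 ] turn/45: [-0.001  0.001  0.003] rows min 0.8
[284.59647088 249.05283933]
```

View pics/w22c.png

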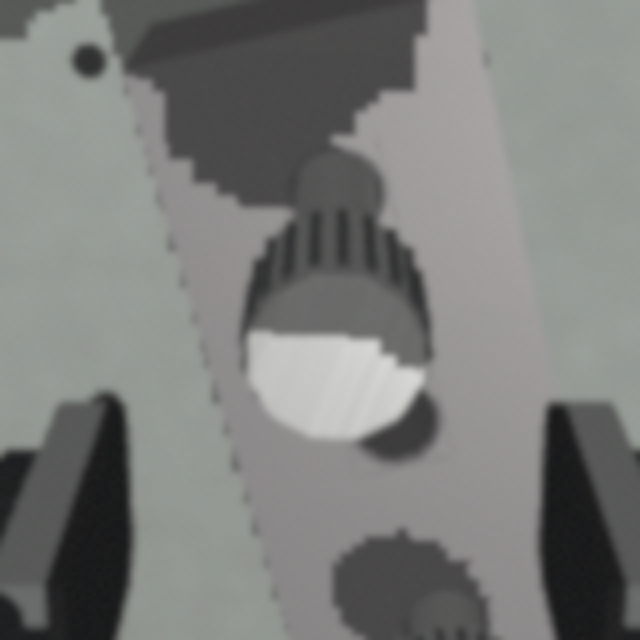

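Request:
{"op": "arm_command", "data": {
  "deltas": [
    [0.05,0.003,0.005,0.1,0,0,0.003],
    [0.05,0.003,0.005,0.2,0,0,0.003],
    [0.05,0.003,0.005,0.31,0,0,0.003],
    [0.05,0.003,0.005,0.31,0,0,0.003],
    [0.05,0.003,0.005,0.31,0,0,0.003]
  ]
}}

```text
clock: 27.28
position: [0.5138, -0.3266, 0.0661]
tool_rot: [-3.142, -0.001, 3.14]
force: [0.2, 0.0, 0.1]
grip_width: 0.0449
```

```bash
python3 -c "
from h import *
go(.515,-.3257,.066,np.pi)
c,im=snap('side','s23');crop(im,290,280,430,385,5,'s23c')
"
```

```text
t=27.27 pos [ 0.5138 -0.3266  0.0661] rpy [-3.142e+00 -1.000e-03  3.140e+00] F [0.2 0.  0.1] w 0.0449
shift/150: [-0.008  0.006  0.001] turn/45: [-0.    -0.001 -0.002] rows min 0.0
```

View pics/s23c.png

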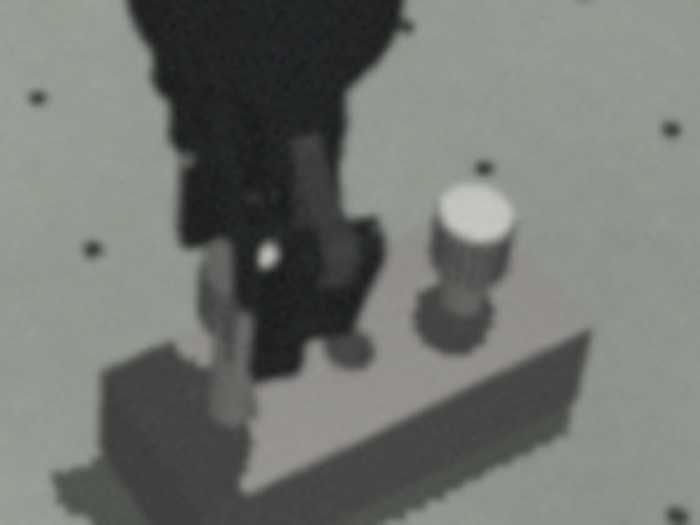

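Request:
{"op": "arm_command", "data": {
  "deltas": [
    [0.05,-0.006,0.005,0,0,0,0],
    [-0.7,-0.006,0.005,0,0,0,0],
    [-0.7,-0.006,0.005,0,0,0,0],
    [-0.7,-0.006,0.005,0,0,0,0],
    [-0.7,-0.006,0.005,0,0,0,0]
  ]
}}

```text
clock: 27.95
position: [0.5149, -0.3259, 0.0665]
tool_rot: [-3.141, -0.0, 3.14]
force: [-0.2, 0.0, 5.4]
grip_width: 0.0217
```

```bash
python3 -c "
from h import *
go(.515,-.3257,.066,np.pi)
c,im=snap('wrist','w24');crop(im,200,180,360,340,4,'w24c')
"
```

```text
t=27.95 pos [ 0.5149 -0.3259  0.0665] rpy [-3.141 -0.     3.14 ] F [-0.2  0.   5.4] w 0.0217
shift/150: [-0.     0.001  0.004] turn/45: [-0.    -0.    -0.002] rows min 0.0
```

View pics/w24c.png

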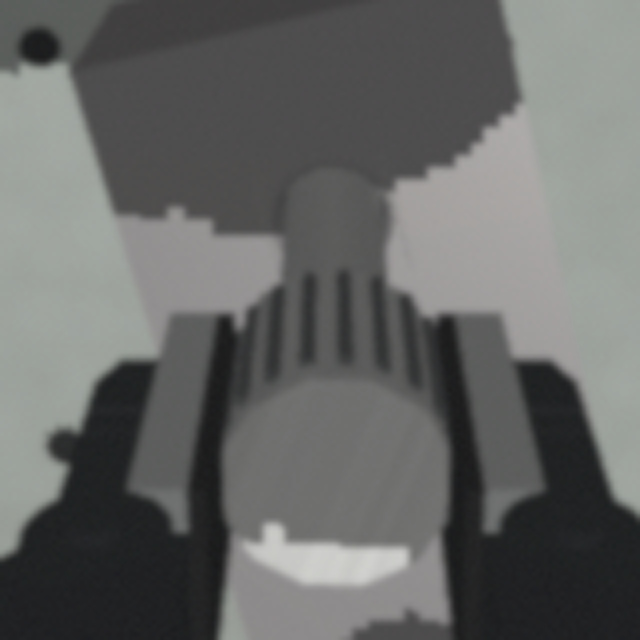

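Request:
{"op": "arm_command", "data": {
  "deltas": [
    [-0.7,0,0,-0.15,0,0,0],
    [-0.7,0,0,-0.4,0,0,0],
    [-0.7,0,0,-0.75,0,0,0],
    [-0.7,0,0,-0.75,0,0,0],
    [-0.7,0,0,-0.75,0,0,0]
  ]
}}

```text
clock: 28.62
position: [0.5144, -0.3255, 0.178]
tool_rot: [3.141, -0.001, 3.14]
force: [-1.0, 0.7, -1.5]
grip_width: 0.0218
```

```bash
python3 -c "
from h import *
go(.6945,.0045,.17,np.pi)
c,im=snap('wrist','w25');crop(im,200,160,360,320,4,'w25c')
"
```

```text
t=28.62 pos [ 0.5144 -0.3255  0.178 ] rpy [ 3.141e+00 -1.000e-03  3.140e+00] F [-1.   0.7 -1.5] w 0.0218
shift/150: [-1.198  2.202  0.053] turn/45: [ 0.    -0.002 -0.002] rows min 6.0
```

View pics/w25c.png

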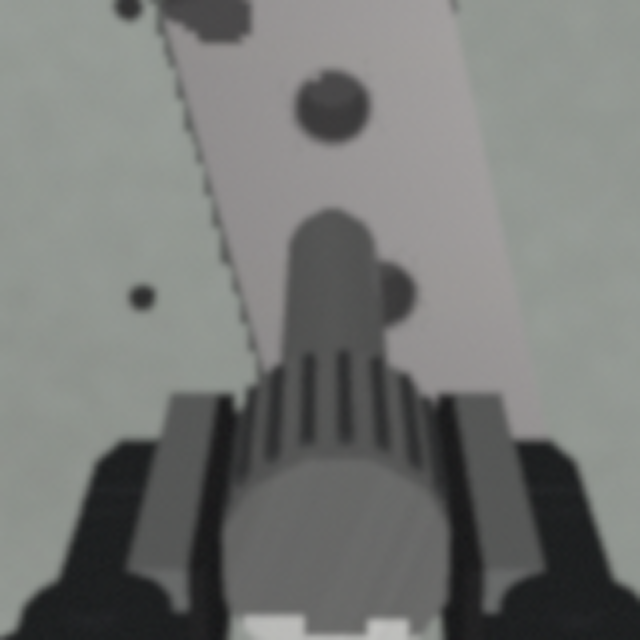

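```bash
python3 -c "
from h import *
c,im=load('w25');s,p,R=pose()
f=lambda x,y,z:((proj(c,p+R.apply([x,y,z]))-[200,160])*4).round(0)
print('foot c',f(0,0,.0565),'foot +x edge',f(.004,0,.0565),'taper start +x',f(.007,0,.0465),'sides',f(0,.007,.0465),f(0,-.007,.0465))
print('head top',f(0,0,-.0415), 'headtop +x edge',f(.012,0,-.0415))
"
```

```text
foot c [334. 223.] foot +x edge [334. 200.] taper start +x [334. 202.] sides [379. 245.] [289. 244.]
head top [332. 558.] headtop +x edge [332. 447.]
```

```bash
python3 -c "
from h import *
c,im=load('w24');p=np.array([.5149,-.3259,.0665]);R=Ro.from_euler('xyz',[np.pi,0,3.14])
f=lambda x,y,z:((proj(c,p+R.apply([x,y,z]))-[200,180])*4).round(0)
for z in (-.0415,-.0365): print(f(0,0,z),f(.012,0,z),f(-.012,0,z),f(.0117,0,z),f(-.0117,0,z))
im=cv2.convertScaleAbs(im,alpha=1.8)
crop(im,240,230,330,340,6,'w24d')
"
```

```text
[331. 482.] [331. 371.] [331. 587.] [331. 374.] [331. 585.]
[331. 454.] [332. 347.] [331. 557.] [332. 349.] [331. 554.]
```

View pics/w24d.png

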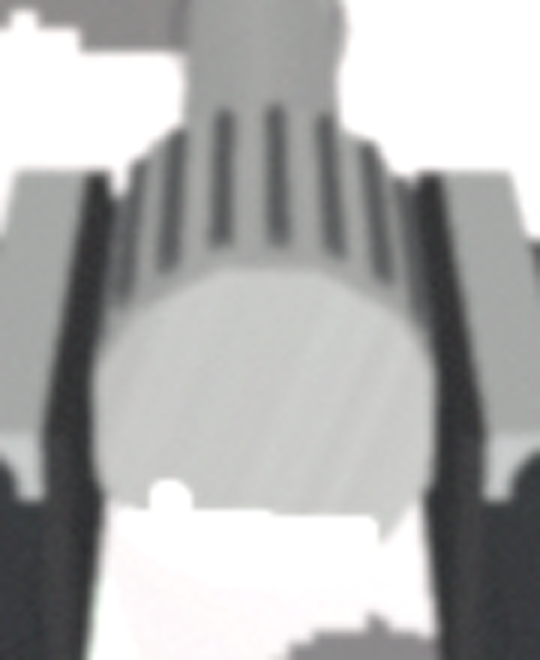

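Request:
{"op": "arm_command", "data": {
  "deltas": [
    [-0.7,-0.2,0.35,0,0,0,0],
    [-0.7,-0.38,0.7,0,0,0,0],
    [-0.7,-0.54,1,0,0,0,0],
    [-0.7,-0.54,1,0,0,0,0]
  ]
}}

```text
clock: 29.18
position: [0.5971, -0.171, 0.1767]
tool_rot: [3.139, -0.002, -3.137]
force: [0.1, -0.2, -2.0]
grip_width: 0.0222
```

```bash
python3 -c "
from h import *
go(.6941,.0045,.17,np.pi)
"
```

```text
t=29.18 pos [ 0.5971 -0.171   0.1767] rpy [ 3.139e+00 -2.000e-03 -3.137e+00] F [ 0.1 -0.2 -2. ] w 0.0222
shift/150: [-0.652  1.167  0.046] turn/45: [ 0.003 -0.003  0.006] rows min 3.2
```

Request:
{"op": "arm_command", "data": {
  "deltas": [
    [-0.7,-0.2,0.35,0.04,0,0,0.003],
    [-0.7,-0.4,0.7,0.04,0,0,0.003],
    [-0.7,-0.6,1,0.04,0,0,0.003],
    [-0.7,-0.6,1,0.04,0,0,0.003]
  ]
}}

```text
clock: 29.68
position: [0.6867, -0.0215, 0.1702]
tool_rot: [3.14, -0.003, -3.14]
force: [-0.8, 0.1, -1.1]
grip_width: 0.0217
```

```bash
python3 -c "
from h import *
go(.6941,.0045,.15,np.pi)
"
```

```text
t=29.68 pos [ 0.6867 -0.0215  0.1702] rpy [ 3.14e+00 -3.00e-03 -3.14e+00] F [-0.8  0.1 -1.1] w 0.0217
shift/150: [-0.05   0.173  0.135] turn/45: [ 0.002 -0.004  0.002] rows min 0.5
```

Request:
{"op": "arm_command", "data": {
  "deltas": [
    [-0.7,-0.05,0.16,0.06,0,0,0.002],
    [-0.7,-0.05,0.16,0.1,0,0,0.002],
    [-0.7,-0.05,0.16,0.1,0,0,0.002],
    [-0.7,-0.05,0.16,0.1,0,0,0.002]
  ]
}}

```text
clock: 30.18
position: [0.6936, -0.0032, 0.1574]
tool_rot: [-3.141, -0.001, 3.135]
force: [0.1, -0.9, -1.2]
grip_width: 0.0218
```

```bash
python3 -c "
from h import *
go(.6941,.0045,.14,np.pi)
c,im=snap('wrist','w26');crop(im,200,120,360,340,3.4,'w26c')
s,p,R=pose()
print((proj(c,[.6945,.0045,.076])-[200,120])*3.4,(proj(c,p+R.apply([0,0,.0565]))-[200,120])*3.4)
"
```

```text
t=30.18 pos [ 0.6936 -0.0032  0.1574] rpy [-3.141e+00 -1.000e-03  3.135e+00] F [ 0.1 -0.9 -1.2] w 0.0218
shift/150: [-0.003  0.051  0.116] turn/45: [-0.001 -0.001 -0.008] rows min 0.3
[320.2399167  292.88236091] [284.20783598 329.25391722]
```

View pics/w26c.png

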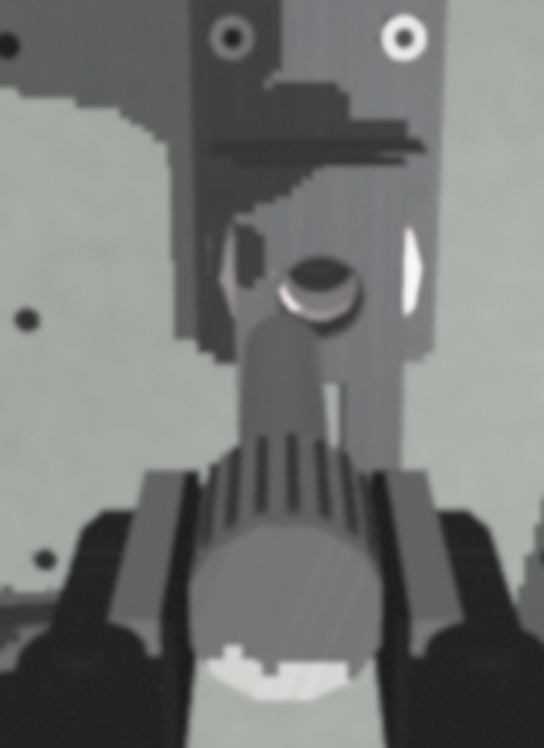

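Request:
{"op": "arm_command", "data": {
  "deltas": [
    [-0.7,-0.003,0.051,0.05,0,0,-0.008],
    [-0.7,-0.003,0.051,0.05,0,0,-0.008],
    [-0.7,-0.003,0.051,0.05,0,0,-0.008]
  ]
}}

```text
clock: 30.6
position: [0.6942, 0.0056, 0.1499]
tool_rot: [-3.142, -0.001, -3.141]
force: [-0.3, -0.1, -1.8]
grip_width: 0.0219
```

```bash
python3 -c "
from h import *
go(.6941,.0045,.14,np.pi)
c,im=snap('wrist','w27');im=cv2.convertScaleAbs(im,alpha=1.7);crop(im,230,150,340,290,5,'w27c')
s,p,R=pose()
print((proj(c,[.6945,.0045,.076])-[230,150])*5,(proj(c,p+R.apply([0,0,.0565]))-[230,150])*5,(proj(c,p+R.apply([0.004,0,.0565]))-[230,150])*5)
"
```

```text
t=30.60 pos [0.6942 0.0056 0.1499] rpy [-3.142e+00 -1.000e-03 -3.141e+00] F [-0.3 -0.1 -1.8] w 0.0219
shift/150: [ 0.001 -0.008  0.066] turn/45: [-0.    -0.001  0.001] rows min 0.2
[258.73944097 293.5101204 ] [265.60890066 333.4598344 ] [265.64405431 304.12582981]
```

View pics/w27c.png

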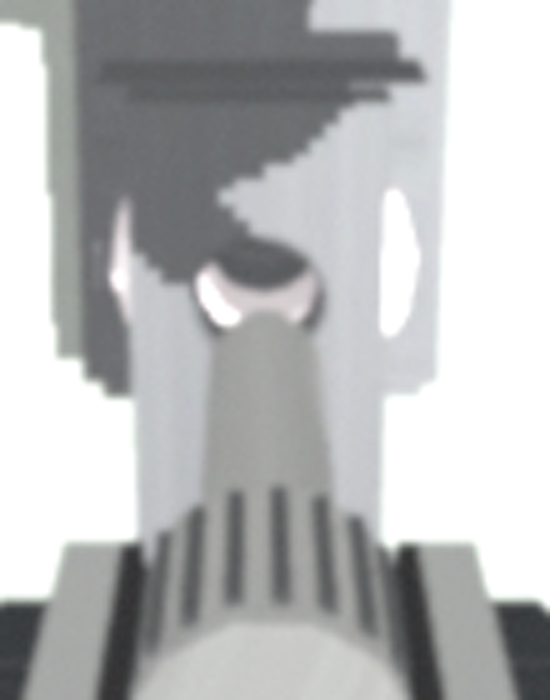

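Request:
{"op": "arm_command", "data": {
  "deltas": [
    [-0.7,0.003,-0.008,0.04,0,0,0],
    [-0.7,0.003,-0.008,0.08,0,0,0],
    [-0.7,0.003,-0.008,0.13,0,0,0],
    [-0.7,0.003,-0.008,0.18,0,0,0],
    [-0.7,0.003,-0.008,0.18,0,0,0]
  ]
}}

```text
clock: 31.28
position: [0.6933, 0.0044, 0.122]
tool_rot: [-3.141, -0.002, -3.141]
force: [-0.1, -0.7, -1.2]
grip_width: 0.0215
```

```bash
python3 -c "
from h import *
go(.6939,.0045,.0605,np.pi)
"
```

```text
t=31.27 pos [0.6933 0.0044 0.122 ] rpy [-3.141e+00 -2.000e-03 -3.141e+00] F [-0.1 -0.7 -1.2] w 0.0215
shift/150: [-0.005  0.001  0.41 ] turn/45: [-0.    -0.003  0.001] rows min 1.0
```

Foot is in the arm hole with no contact force. Continue down slowly.

Request:
{"op": "arm_command", "data": {
  "deltas": [
    [-0.7,-0.004,0,0.04,0,0,0],
    [-0.7,-0.004,0,0.08,0,0,0],
    [-0.7,-0.004,0,0.12,0,0,0],
    [-0.7,-0.004,0,0.16,0,0,0],
    [-0.7,-0.004,0,0.16,0,0,0]
  ]
}}

```text
clock: 31.9
position: [0.694, 0.0043, 0.0983]
tool_rot: [-3.141, -0.002, -3.141]
force: [-0.7, 0.3, -0.9]
grip_width: 0.0218
```

```bash
python3 -c "
from h import *
go(.6939,.0045,.0605,np.pi)
"
```

```text
t=31.90 pos [0.694  0.0043 0.0983] rpy [-3.141e+00 -2.000e-03 -3.141e+00] F [-0.7  0.3 -0.9] w 0.0218
shift/150: [0.    0.001 0.252] turn/45: [-0.    -0.002  0.001] rows min 0.6
```

Request:
{"op": "arm_command", "data": {
  "deltas": [
    [-0.7,0,0,0.03,0,0,0],
    [-0.7,0,0,0.06,0,0,0],
    [-0.7,0,0,0.09,0,0,0],
    [-0.7,0,0,0.11,0,0,0],
    [-0.7,0,0,0.11,0,0,0]
  ]
}}

```text
clock: 32.52
position: [0.6942, 0.0044, 0.0821]
tool_rot: [-3.142, -0.001, -3.141]
force: [0.1, -0.1, -1.2]
grip_width: 0.0218
```

```bash
python3 -c "
from h import *
go(.6939,.0045,.0605,np.pi)
"
```

```text
t=32.52 pos [0.6942 0.0044 0.0821] rpy [-3.142e+00 -1.000e-03 -3.141e+00] F [ 0.1 -0.1 -1.2] w 0.0218
shift/150: [0.002 0.001 0.144] turn/45: [-0.    -0.001  0.001] rows min 0.3
```

Request:
{"op": "arm_command", "data": {
  "deltas": [
    [-0.7,0,0,0.03,0,0,0],
    [-0.7,0,0,0.06,0,0,0],
    [-0.7,0,0,0.09,0,0,0],
    [-0.7,0,0,0.09,0,0,0]
  ]
}}

```text
clock: 33.02
position: [0.694, 0.0044, 0.0684]
tool_rot: [-3.142, -0.002, -3.141]
force: [0.2, 0.2, -1.1]
grip_width: 0.0217
```

```bash
python3 -c "
from h import *
go(.6939,.0045,.0605,np.pi)
"
```

```text
t=33.02 pos [0.694  0.0044 0.0684] rpy [-3.142e+00 -2.000e-03 -3.141e+00] F [ 0.2  0.2 -1.1] w 0.0217
shift/150: [0.001 0.001 0.052] turn/45: [-0.    -0.002  0.001] rows min 0.1
```

Smooth. Final ~8 mm to flush.

Request:
{"op": "arm_command", "data": {
  "deltas": [
    [-0.7,0,0,0.02,0,0,0],
    [-0.7,0,0,0.04,0,0,0],
    [-0.7,0,0,0.05,0,0,0],
    [-0.7,0,0,0.053,0,0,0],
    [-0.7,0,0,0.053,0,0,0]
  ]
}}

```text
clock: 33.65
position: [0.6943, 0.0044, 0.061]
tool_rot: [-3.142, -0.001, -3.141]
force: [-1.1, -0.7, -1.9]
grip_width: 0.0219
```

```bash
python3 -c "
from h import *
go(.6939,.0045,.0605,np.pi)
c,im=snap('side','s28');crop(im,290,180,410,270,6,'s28c')
"
```

```text
t=33.65 pos [0.6943 0.0044 0.061 ] rpy [-3.142e+00 -1.000e-03 -3.141e+00] F [-1.1 -0.7 -1.9] w 0.0219
shift/150: [0.003 0.001 0.003] turn/45: [-0.    -0.001  0.001] rows min 0.0
```

View pics/s28c.png

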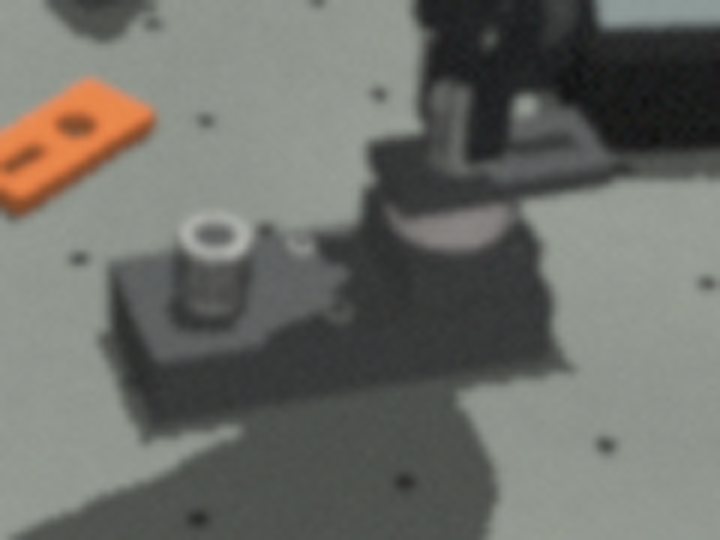

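Request:
{"op": "arm_command", "data": {
  "deltas": [
    [-0.7,0,0,0.006,0,0,0],
    [-0.7,0,0,0.012,0,0,0],
    [-0.7,0,0,0.012,0,0,0]
  ]
}}

```text
clock: 34.08
position: [0.6946, 0.0044, 0.0605]
tool_rot: [3.141, 0.0, -3.141]
force: [-6.3, -0.5, 16.9]
grip_width: 0.0215
```

Request:
{"op": "arm_command", "data": {
  "deltas": [
    [0,0,0,-0.008,0,0,0],
    [0,0,0,-0.008,0,0,0],
    [0.05,0,0,-0.15,0,0,0],
    [0.05,0,0,-0.5,0,0,0],
    [0.05,0.2,0,-0.6,0,0,0],
    [0.05,0.4,0,-0.6,0,0,0],
    [0.05,0.4,0,-0.6,0,0,0],
    [0.05,0.4,0,-0.6,0,0,0]
  ]
}}

```text
clock: 35.08
position: [0.6351, 0.0044, 0.1503]
tool_rot: [3.141, 0.001, -3.141]
force: [0.0, 0.2, -0.1]
grip_width: 0.0449
```

```bash
python3 -c "
from h import *
c,im=snap('wrist','w29')
s,p,R=pose();print(p,s['clock'],s['grip_width'],proj(c,[.6045,.0045,.058]))
"
```

```text
[0.63514519 0.00438002 0.14985822] 35.125 0.04468392487770493 [283.65214698 159.36812159]
```

View pics/w29.png

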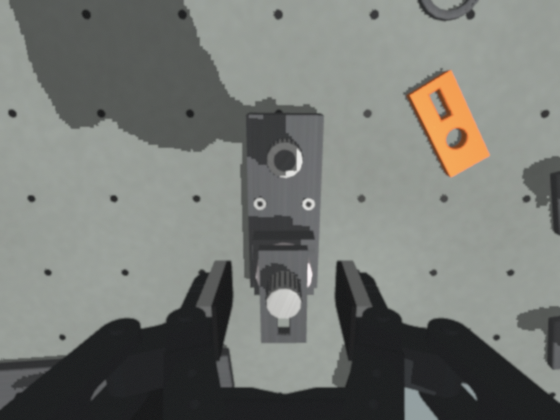

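Request:
{"op": "arm_command", "data": {
  "deltas": [
    [0.1,0.15,0.001,0.1,0,0,0],
    [0.1,0.2,0.001,0.3,0,0,0],
    [0.1,0.2,0.001,0.5,0,0,0],
    [0.1,0.2,0.001,0.5,0,0,0],
    [0.1,0.2,0.001,0.5,0,0,0]
  ],
  "newtons": 40
}}

```text
clock: 35.75
position: [0.6051, 0.0044, 0.0751]
tool_rot: [3.142, 0.0, -3.141]
force: [-0.5, 0.4, 0.6]
grip_width: 0.0473
```

```bash
python3 -c "
from h import *
c,im=snap('wrist','w30')
go(.6045,.0045,.018,np.pi)
u,v=proj(c,[.6045,.0045,.058]);print(u,v)
crop(im,225,150,345,270,5,'w30c');print((u-225)*5,(v-150)*5)
"
```

```text
t=35.80 pos [0.6053 0.0044 0.0754] rpy [ 3.142e+00  1.000e-03 -3.141e+00] F [ 0.3 -0.1  0.6] w 0.0472
shift/150: [0.005 0.001 0.383] turn/45: [0.    0.001 0.001] rows min 0.9
283.3132329643104 239.57877192803892
291.56616482155187 447.8938596401946
```

View pics/w30c.png

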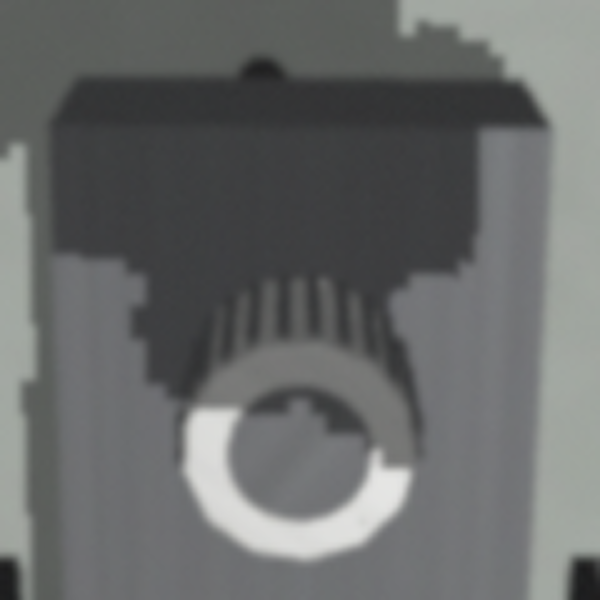

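Request:
{"op": "arm_command", "data": {
  "deltas": [
    [0.1,0.005,0.004,0.15,0,0,0],
    [0.1,0.005,0.004,0.3,0,0,0],
    [0.1,0.005,0.004,0.38,0,0,0],
    [0.1,0.005,0.004,0.38,0,0,0]
  ]
}}

```text
clock: 36.3
position: [0.6036, 0.005, 0.0173]
tool_rot: [-3.142, -0.001, -3.141]
force: [-0.1, -0.2, 0.0]
grip_width: 0.0466
```

```bash
python3 -c "
from h import *
go(.6045,.005,.018,np.pi)
s=telemetry.observe();print(s['moment'])
"
```

```text
t=36.30 pos [0.6036 0.005  0.0173] rpy [-3.142e+00 -1.000e-03 -3.141e+00] F [-0.1 -0.2  0. ] w 0.0466
shift/150: [-0.006 -0.    -0.005] turn/45: [-0.    -0.001  0.001] rows min 0.0
[ 0.02525348 -0.01700864 -0.00296012]
```

Request:
{"op": "arm_command", "data": {
  "deltas": [
    [0.1,-0.006,0,-0.005,0,0,0],
    [-0.6,-0.006,0,-0.005,0,0,0],
    [-0.6,-0.006,0,-0.005,0,0,0],
    [-0.6,-0.006,0,-0.005,0,0,0],
    [-0.6,-0.006,0,-0.005,0,0,0]
  ]
}}

```text
clock: 36.92
position: [0.605, 0.0049, 0.0189]
tool_rot: [-3.142, 0.001, -3.141]
force: [-0.7, 0.2, 8.1]
grip_width: 0.0242
```

```bash
python3 -c "
from h import *
go(.6045,.005,.018,np.pi)
s=telemetry.observe();print(s['moment'],s['joint_efforts'][6])
c,im=snap('wrist','w31');crop(im,205,180,365,340,4,'w31c')
"
```

```text
t=36.92 pos [0.605  0.0049 0.0189] rpy [-3.142e+00  1.000e-03 -3.141e+00] F [-0.7  0.2  8.1] w 0.0242
shift/150: [0.003 0.001 0.006] turn/45: [-0.     0.001  0.001] rows min 0.0
[-0.2424178   0.27648712 -0.01144255] -0.01530870795249939
```

View pics/w31c.png

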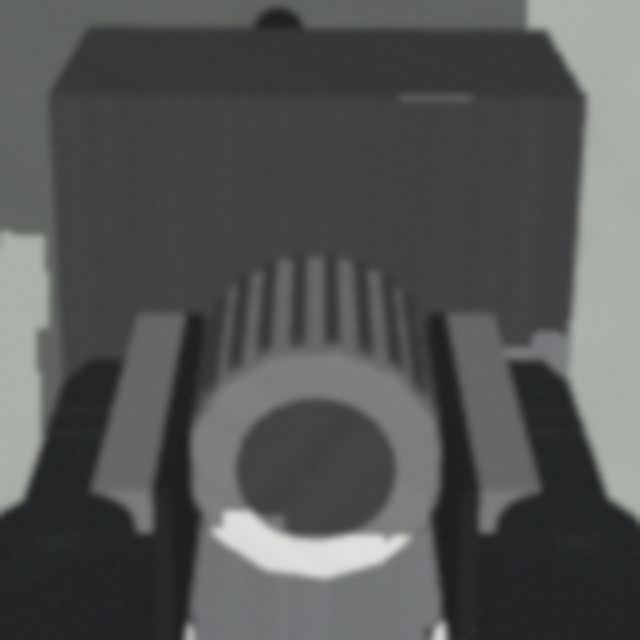

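Request:
{"op": "arm_command", "data": {
  "deltas": [
    [-0.6,0,0,0,0,0,0.15],
    [-0.6,0,0,0,0,0,0.3],
    [-0.6,0,0,0,0,0,0.45],
    [-0.6,0,0,0,0,0,0.6],
    [-0.6,0,0,0,0,0,0.6]
  ]
}}

```text
clock: 37.6
position: [0.6049, 0.0047, 0.0189]
tool_rot: [-3.141, 0.001, 2.669]
force: [-2.4, -2.7, 8.7]
grip_width: 0.0242
```

```bash
cat > m.py <<'E'
from h import *
s=telemetry.observe();print(s['clock'],s['position'].round(4),s['tool_rot'].round(4),'M',s['moment'].round(3),'F',s['force'].round(1),s['joint_efforts'][6].round(4),s['qpos'][6].round(3),s['grip_width'])
E
python3 m.py
```

```text
37.6 [0.6049 0.0047 0.0189] [-3.1413e+00  6.0000e-04  2.6690e+00] M [-0.497  0.366  0.031] F [-2.4 -2.7  8.7] -1.2397 1.125 0.024201488583231037
```

Request:
{"op": "arm_command", "data": {
  "deltas": [
    [-0.6,0,0,0,0,0,0.12],
    [-0.6,0,0,0,0,0,0.25],
    [-0.6,0,0,0,0,0,0.25]
  ]
}}

```text
clock: 37.98
position: [0.6048, 0.0046, 0.0189]
tool_rot: [-3.141, 0.001, 2.473]
force: [-2.0, -2.1, 10.3]
grip_width: 0.0246
```

```bash
python3 m.py
```

```text
37.975 [0.6048 0.0046 0.0189] [-3.1414e+00  5.0000e-04  2.4729e+00] M [-0.581  0.505 -0.034] F [-2.  -2.1 10.3] -1.06 0.982 0.024587164614495303
```

Request:
{"op": "arm_command", "data": {
  "deltas": [
    [-0.6,0,0,0,0,0,0.1],
    [-0.6,0,0,0,0,0,0.1]
  ]
}}

```text
clock: 38.22
position: [0.6048, 0.0046, 0.0189]
tool_rot: [-3.142, 0.0, 2.395]
force: [-3.0, -2.6, 9.8]
grip_width: 0.0247
```

```bash
python3 m.py
```

```text
38.225 [0.6048 0.0046 0.0189] [-3.1415e+00  5.0000e-04  2.3946e+00] M [-0.626  0.539 -0.044] F [-3.  -2.6  9.8] -0.7704 0.925 0.024683496474571433
```

Request:
{"op": "arm_command", "data": {
  "deltas": [
    [-0.6,0,0,0,0,0,0.08],
    [-0.6,0,0,0,0,0,0.08]
  ]
}}

```text
clock: 38.48
position: [0.6048, 0.0046, 0.0189]
tool_rot: [-3.142, 0.0, 2.332]
force: [-2.4, -2.7, 9.7]
grip_width: 0.0242
```

```bash
python3 m.py
```

```text
38.475 [0.6048 0.0046 0.0189] [-3.1416e+00  4.0000e-04  2.3320e+00] M [-0.573  0.545 -0.026] F [-2.4 -2.7  9.7] -0.6045 0.879 0.02418048792795246
```

Request:
{"op": "arm_command", "data": {
  "deltas": [
    [-0.6,0,0,0,0,0,0.08],
    [-0.6,0,0,0,0,0,0.08]
  ]
}}

```text
clock: 38.72
position: [0.6048, 0.0046, 0.0189]
tool_rot: [-3.142, 0.0, 2.269]
force: [-3.3, -3.2, 10.3]
grip_width: 0.0245
```

```bash
python3 m.py
```

```text
38.725 [0.6048 0.0046 0.0189] [-3.1416e+00  4.0000e-04  2.2692e+00] M [-0.615  0.564 -0.043] F [-3.3 -3.2 10.3] -0.6046 0.834 0.02446829819414755
```

```bash
python3 -c "
from h import *
c,im=snap('wrist','w32');crop(im,205,180,365,340,4,'w32c')"
```

```text
(no output)
```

View pics/w32c.png

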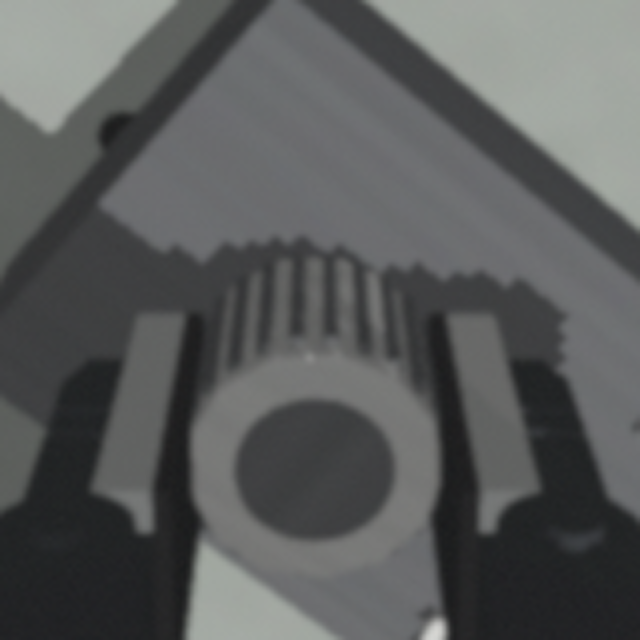

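Request:
{"op": "arm_command", "data": {
  "deltas": [
    [-0.6,0,0,0,0,0,0.08],
    [-0.6,0,0,0,0,0,0.08]
  ]
}}

```text
clock: 39.02
position: [0.6048, 0.0045, 0.0189]
tool_rot: [-3.142, 0.0, 2.206]
force: [-3.4, -3.2, 10.2]
grip_width: 0.0243
```

```bash
python3 m.py
```

```text
39.025 [0.6048 0.0045 0.0189] [-3.1416e+00  4.0000e-04  2.2063e+00] M [-0.67   0.601 -0.009] F [-3.4 -3.2 10.2] -0.6044 0.788 0.024322667666495684
```

Request:
{"op": "arm_command", "data": {
  "deltas": [
    [-0.6,0,0,0,0,0,0.08],
    [-0.6,0,0,0,0,0,0.08]
  ]
}}

```text
clock: 39.28
position: [0.6047, 0.0045, 0.0189]
tool_rot: [-3.141, 0.0, 2.143]
force: [-3.1, -3.2, 11.0]
grip_width: 0.0244
```

```bash
python3 m.py
```

```text
39.275 [0.6047 0.0045 0.0189] [-3.1415e+00  3.0000e-04  2.1435e+00] M [-0.664  0.678 -0.045] F [-3.1 -3.2 11. ] -0.6054 0.742 0.02442809253901306
```

Request:
{"op": "arm_command", "data": {
  "deltas": [
    [-0.6,0,0,0,0,0,0.08],
    [-0.6,0,0,0,0,0,0.08]
  ]
}}

```text
clock: 39.52
position: [0.6047, 0.0045, 0.0189]
tool_rot: [-3.141, 0.0, 2.081]
force: [-3.2, -3.7, 10.0]
grip_width: 0.0243
```

```bash
python3 m.py
```

```text
39.525 [0.6047 0.0045 0.0189] [-3.1415e+00  3.0000e-04  2.0807e+00] M [-0.726  0.671 -0.062] F [-3.2 -3.7 10. ] -0.6062 0.696 0.02431237462226135
```

Request:
{"op": "arm_command", "data": {
  "deltas": [
    [-0.6,0,0,0,0,0,0.08],
    [-0.6,0,0,0,0,0,0.08]
  ]
}}

```text
clock: 39.78
position: [0.6047, 0.0045, 0.0189]
tool_rot: [-3.141, 0.0, 2.018]
force: [-2.8, -2.9, 11.4]
grip_width: 0.0242
```

```bash
python3 m.py
```

```text
39.775 [0.6047 0.0045 0.0189] [-3.1415e+00  3.0000e-04  2.0178e+00] M [-0.718  0.721 -0.075] F [-2.8 -2.9 11.4] -0.6067 0.65 0.02415434875393838
```

Request:
{"op": "arm_command", "data": {
  "deltas": [
    [-0.6,0,0,0,0,0,0.08],
    [-0.6,0,0,0,0,0,0.08]
  ]
}}

```text
clock: 40.02
position: [0.6046, 0.0045, 0.0189]
tool_rot: [-3.141, 0.0, 1.956]
force: [-4.2, -4.1, 9.5]
grip_width: 0.0246
```

```bash
python3 m.py
```

```text
40.025 [0.6046 0.0045 0.0189] [-3.1413e+00  4.0000e-04  1.9560e+00] M [-0.795  0.784  0.649] F [-4.2 -4.1  9.5] -1.3562 0.604 0.024595211628661396
```

Request:
{"op": "arm_command", "data": {
  "deltas": [
    [-0.6,0,0,0,0,0,0.08],
    [-0.6,0,0,0,0,0,0.08]
  ]
}}

```text
clock: 40.28
position: [0.6046, 0.0046, 0.0188]
tool_rot: [-3.141, 0.0, 1.892]
force: [-4.6, -2.8, 10.1]
grip_width: 0.0246
```

```bash
python3 m.py; python3 -c "
from h import *
c,im=snap('wrist','w33');crop(im,205,180,365,340,4,'w33c')"
```

```text
40.275 [0.6046 0.0046 0.0188] [-3.1414e+00  2.0000e-04  1.8922e+00] M [-0.611  0.74  -0.014] F [-4.6 -2.8 10.1] -0.5969 0.558 0.024566496206427552
```

View pics/w33c.png

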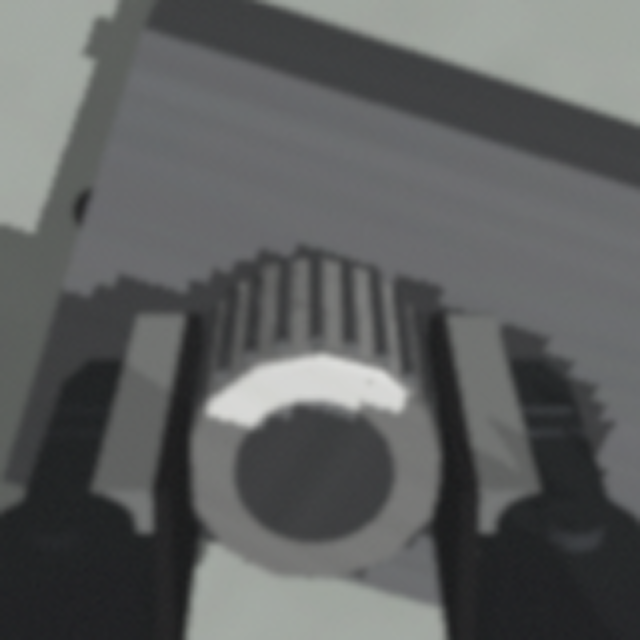

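```bash
python3 -c "
from h import *
a=[]
for f in ('w31c','w32c','w33c'):
  im=cv2.imread(f'pics/{f}.png',0); a.append(im[270:330,210:430])
cv2.imwrite('pics/cmp.png',cv2.resize(cv2.convertScaleAbs(np.vstack(a),alpha=1.6),None,fx=3,fy=3))
"; python3 m.py
```

```text
40.325 [0.6046 0.0046 0.0188] [-3.1414e+00  1.0000e-04  1.8929e+00] M [-0.608  0.692  0.007] F [-4.1 -3.   9.4] -0.161 0.558 0.024785594563211492
```

View pics/cmp.png

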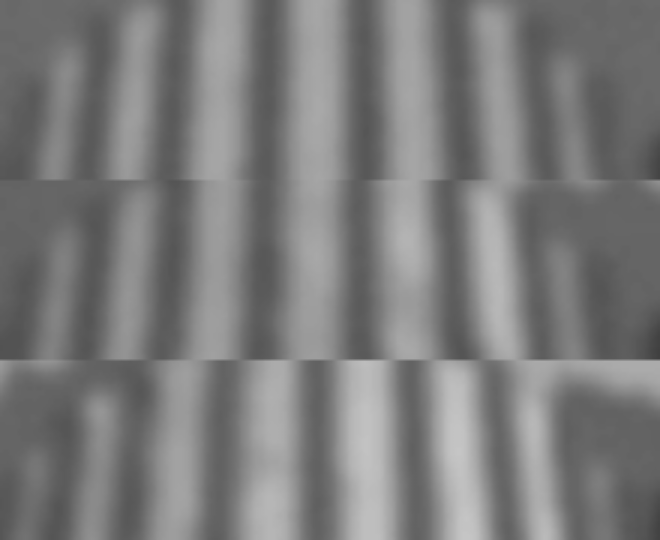

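```bash
python3 -c "
from h import *
c,im=snap('side','s34');crop(im,290,160,410,270,6,'s34c')"
```

```text
(no output)
```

View pics/s34c.png

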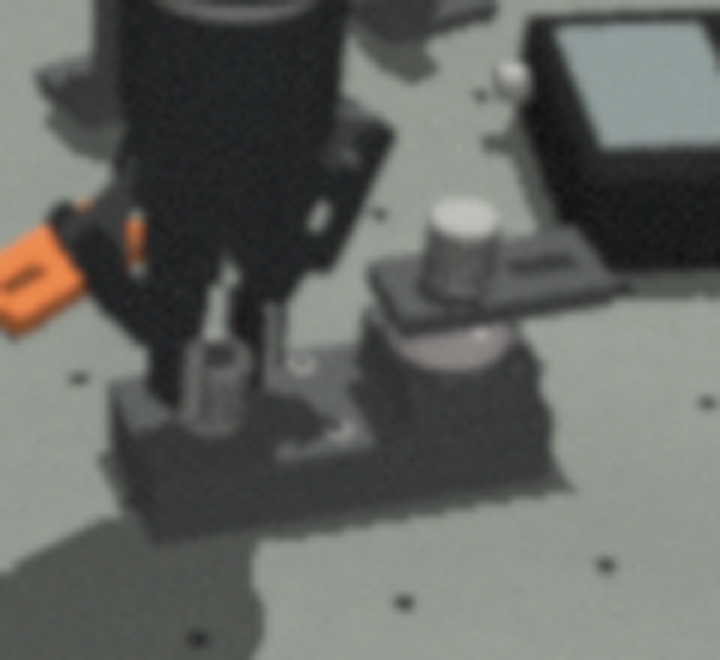

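Request:
{"op": "arm_command", "data": {
  "deltas": [
    [-0.6,0,0,0,0,0,0.03]
  ]
}}

```text
clock: 40.5
position: [0.6046, 0.0046, 0.0188]
tool_rot: [-3.141, 0.0, 1.869]
force: [-3.4, -2.7, 8.5]
grip_width: 0.0243
```

```bash
python3 m.py
```

```text
40.5 [0.6046 0.0046 0.0188] [-3.1414  0.      1.8693] M [-0.549  0.734  0.175] F [-3.4 -2.7  8.5] 0.6108 0.541 0.02431947341790151
```

Request:
{"op": "arm_command", "data": {
  "deltas": [
    [-0.6,0,0,0,0,0,0.03]
  ]
}}

```text
clock: 40.62
position: [0.6046, 0.0046, 0.0188]
tool_rot: [-3.141, 0.0, 1.846]
force: [-3.1, -2.2, 9.6]
grip_width: 0.0245
```

```bash
python3 m.py
```

```text
40.625 [0.6046 0.0046 0.0188] [-3.1413e+00  1.0000e-04  1.8459e+00] M [-0.7    0.765  0.696] F [-3.1 -2.2  9.6] -0.2625 0.524 0.024476324664452907
```

Request:
{"op": "arm_command", "data": {
  "deltas": [
    [-0.1,0,0,0,0,0,0],
    [-0.1,0,0,0,0,0,0],
    [-0.1,0,0,-0.2,0,0,0],
    [-0.1,0,0,-0.6,0,0,0],
    [-0.1,0,0,-1,0,0,0],
    [-0.1,0,0,-1,0,0,0]
  ]
}}

```text
clock: 41.38
position: [0.6066, 0.0051, 0.1724]
tool_rot: [3.136, 0.001, 1.847]
force: [-0.5, 0.9, -0.3]
grip_width: 0.0382
```

```bash
python3 m.py; python3 -c "
from h import *
c,im=snap('side','s35');crop(im,290,160,410,270,6,'s35c')
c,im=snap('wrist','w35')"
```

```text
41.375 [0.6066 0.0051 0.1724] [3.1355e+00 5.0000e-04 1.8468e+00] M [ 0.044  0.023 -0.006] F [-0.5  0.9 -0.3] -0.4584 0.445 0.03815040382439554
```

View pics/s35c.png

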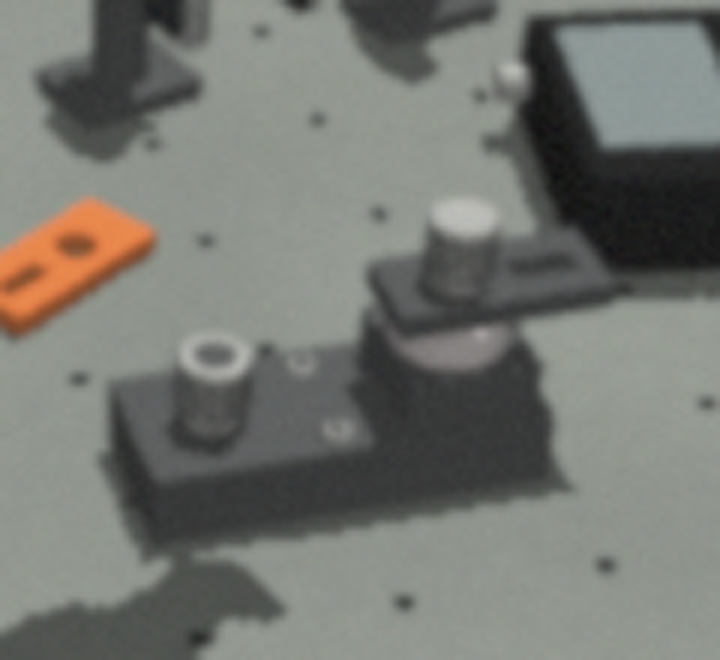

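View pics/w35.png

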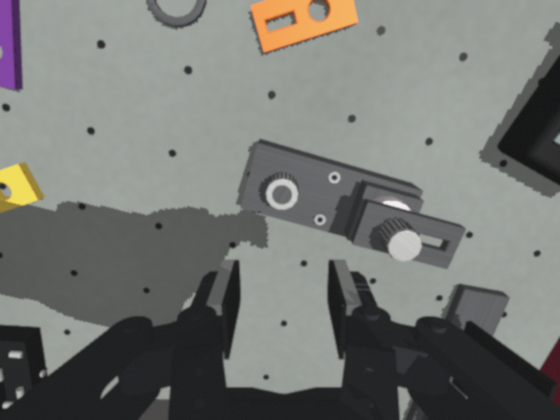

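```bash
python3 -c "
from h import *
go(.6047,.0048,.0185,1.847)
c,im=load('w35');crop(im,230,150,340,230,6,'w35c')"
```

```text
t=41.48 pos [0.6046 0.0054 0.1684] rpy [ 3.141e+00 -1.000e-03  1.847e+00] F [-0.5 -0.  -0.9] w 0.0386
shift/150: [-0.005 -0.001  0.999] turn/45: [ 0.    -0.001  0.   ] rows min 2.4
```

View pics/w35c.png

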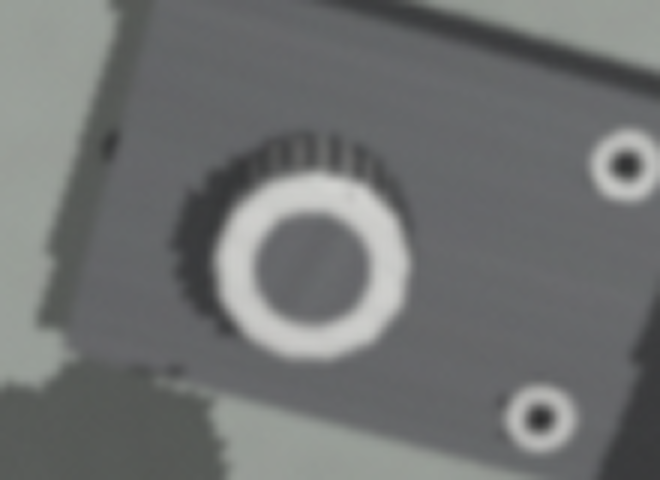

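Request:
{"op": "arm_command", "data": {
  "deltas": [
    [-0.1,-0.005,0,0.4,0,0,0],
    [-0.1,-0.005,0,0.75,0,0,0],
    [-0.1,-0.005,0,0.95,0,0,0],
    [-0.1,-0.005,0,0.99,0,0,0],
    [-0.1,-0.005,0,0.99,0,0,0]
  ]
}}

```text
clock: 42.1
position: [0.6045, 0.0041, 0.0195]
tool_rot: [-3.14, -0.0, 1.846]
force: [0.6, 0.2, 1.1]
grip_width: 0.0384
```

Request:
{"op": "arm_command", "data": {
  "deltas": [
    [-0.6,0,0,0,0,0,0],
    [-0.6,0,0,0,0,0,0],
    [-0.6,0,0,0,0,0,0],
    [-0.6,0,0,0,0,0,0]
  ]
}}

```text
clock: 42.6
position: [0.6047, 0.0042, 0.0208]
tool_rot: [-3.142, -0.0, 1.846]
force: [-5.0, -1.2, 8.2]
grip_width: 0.0242
```

```bash
python3 m.py
```

```text
42.6 [0.6047 0.0042 0.0208] [-3.1416e+00 -2.0000e-04  1.8464e+00] M [-0.299  1.207 -0.026] F [-5.  -1.2  8.2] -0.0222 0.53 0.024201338843102084
```

Request:
{"op": "arm_command", "data": {
  "deltas": [
    [-0.6,0,0,0,0,0,0.02],
    [-0.6,0,0,0,0,0,0.02]
  ]
}}

```text
clock: 42.85
position: [0.6047, 0.0042, 0.0207]
tool_rot: [-3.141, -0.0, 1.831]
force: [-6.2, -1.7, 8.7]
grip_width: 0.0244
```

```bash
python3 m.py
```

```text
42.85 [0.6047 0.0042 0.0207] [-3.1415e+00 -1.0000e-04  1.8309e+00] M [-0.387  1.249  0.296] F [-6.2 -1.7  8.7] -0.5109 0.518 0.02443013766780597
```

Request:
{"op": "arm_command", "data": {
  "deltas": [
    [-0.1,0,0,0,0,0,0],
    [-0.1,0,0,0,0,0,0],
    [-0.1,0,0,-0.2,0,0,0],
    [-0.1,0,0,-0.6,0,0,0],
    [-0.1,0,0,-1,0,0,0],
    [-0.1,0,0,-1,0,0,0]
  ]
}}

```text
clock: 43.6
position: [0.607, 0.0043, 0.1741]
tool_rot: [3.135, 0.001, 1.831]
force: [-0.2, -0.2, -0.4]
grip_width: 0.0383
```

```bash
python3 m.py; python3 -c "
from h import *
c,im=snap('wrist','w36')
a,b=load('w35')[1],im
crop(im,230,150,340,230,6,'w36c')"
```

```text
43.6 [0.607  0.0043 0.1741] [3.1350e+00 6.0000e-04 1.8307e+00] M [-0.03  -0.056 -0.014] F [-0.2 -0.2 -0.4] -0.4526 0.437 0.03834600892559425
```

View pics/w36c.png

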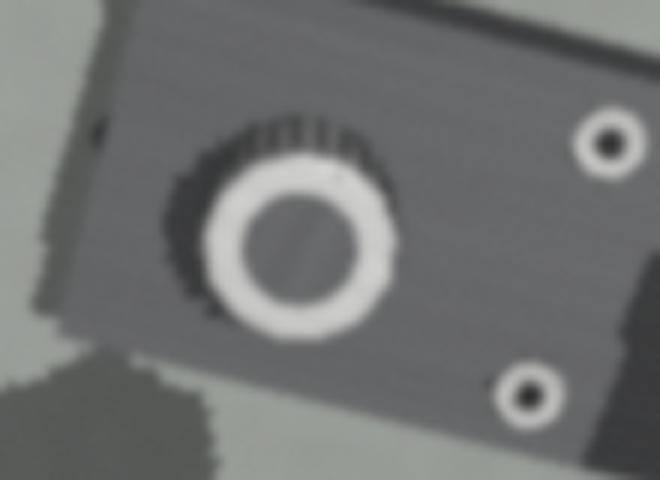

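```bash
python3 -c "
from h import *
rows=[]
for f,(u,v) in {'w29':(284,159),'w30':(284,240),'w33':(284,296),'w35':(281.5,194),'w36':(279.5,191)}.items():
  im=cv2.imread(f'pics/{f}.png'); r=36
  p=im[int(v)-r:int(v)+r,int(u)-r:int(u)+r]
  p=cv2.resize(p,(380,380),interpolation=cv2.INTER_CUBIC)
  g=cv2.createCLAHE(4,(4,4)).apply(cv2.cvtColor(p,cv2.COLOR_BGR2GRAY));rows.append(g)
rows.append(rows[0]*0)
cv2.imwrite('pics/mk.png',cv2.resize(np.vstack([np.hstack(rows[:3]),np.hstack(rows[3:])]),(795,530)))
"
```

```text
(no output)
```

View pics/mk.png

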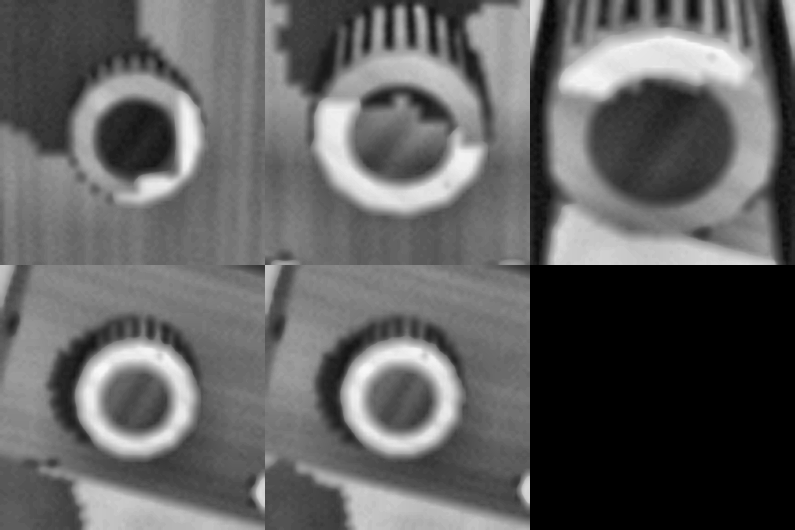

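```bash
python3 -c "
from h import *
for f,(u,v),(mx,my),(ox,oy) in [('w30',(284,240),(445,182),(265,0)),('w35',(281.5,194),(160,355),(0,265)),('w36',(279.5,191),(424,355),(265,265))]:
  c,im=load(f); k=72/265.
  m=ray(c,int(u)-36+(mx-ox)*k-.5,int(v)-36+(my-oy)*k-.5,.058)
  d=m[:2]-np.array([.6045,.005]);
  print(f,m.round(4),np.linalg.norm(d),np.arctan2(d[1],d[0]))
"
```

```text
w30 [0.6124 0.0117 0.058 ] 0.01038104011133269 0.7017439534487343
w35 [0.6074 0.0162 0.058 ] 0.011512991135501168 1.3203173977384097
w36 [0.6075 0.016  0.058 ] 0.011384075044340481 1.304916613122487
```

```bash
python3 -c "
from h import *
c,im=load('w33');k=72/265.
m=ray(c,284-36+(711-530)*k-.5,296-36+57*k-.5,.058);d=m[:2]-np.array([.6045,.005]);print(m,np.linalg.norm(d),np.arctan2(d[1],d[0]))
rows=[]
for f,(u,v) in {'w31':(284,296),'w32':(284,296),'w33':(284,296)}.items():
  im=cv2.imread(f'pics/{f}.png'); r=40
  p=im[int(v)-r:int(v)+r,int(u)-r:int(u)+r]
  p=cv2.resize(p,(380,380),interpolation=cv2.INTER_CUBIC)
  rows.append(cv2.createCLAHE(4,(4,4)).apply(cv2.cvtColor(p,cv2.COLOR_BGR2GRAY)))
c10,i10=load('w29')
for f,(u,v) in {'w20':(285,75),'w10':(284,0)}.items():
  pass
im=cv2.imread('pics/w20.png')[55:95,265:305];rows.append(cv2.createCLAHE(4,(2,2)).apply(cv2.cvtColor(cv2.resize(im,(380,380),interpolation=cv2.INTER_CUBIC),cv2.COLOR_BGR2GRAY)))
cv2.imwrite('pics/mk2.png',cv2.resize(np.vstack([np.hstack(rows[:2]),np.hstack(rows[2:])]),(600,600)))
"
```

```text
[0.60698918 0.01655347 0.058     ] 0.011818576637366393 1.35859123664085
```

View pics/mk2.png

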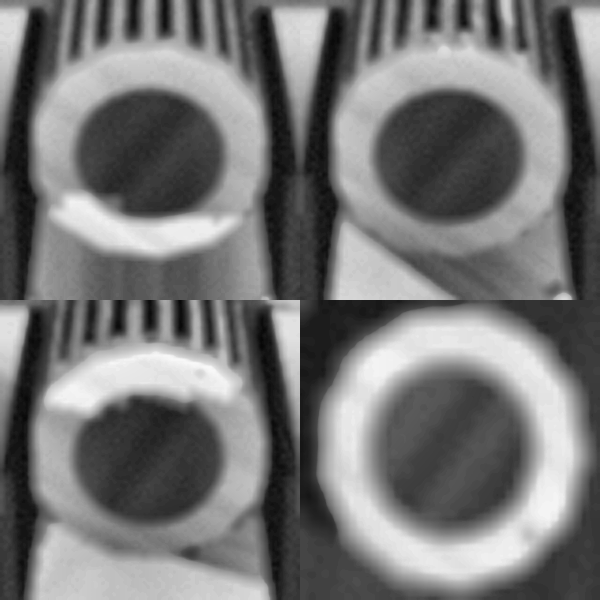

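```bash
python3 -c "
from h import *
c,im=snap('top','t37'); crop(im,160,60,440,270,2.8,'t37c')
c,im=snap('side','s37'); crop(im,330,180,400,240,8,'s37c')
for z in (.076,.102): print(z,(proj(c,[.6945,.0045,z])-[330,180])*8)
"
```

```text
0.076 [291.61980253 196.42746392]
0.102 [300.4864231  116.36180461]
```

View pics/t37c.png

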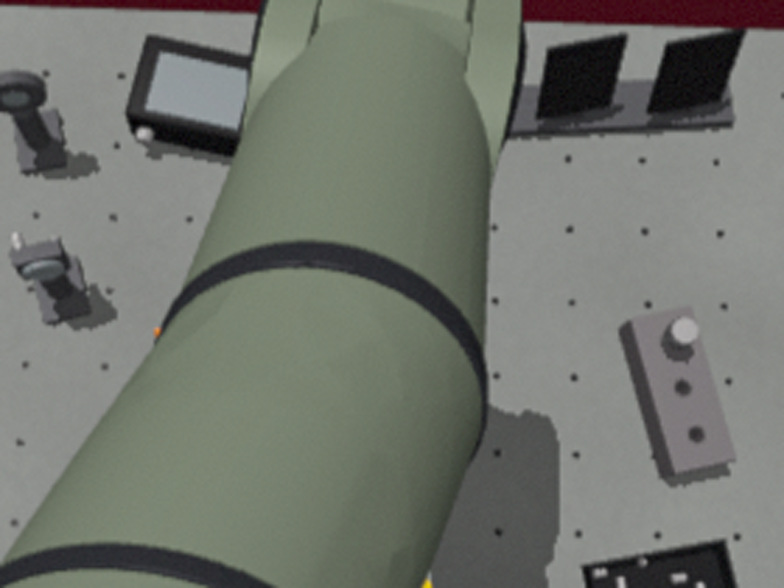

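View pics/s37c.png

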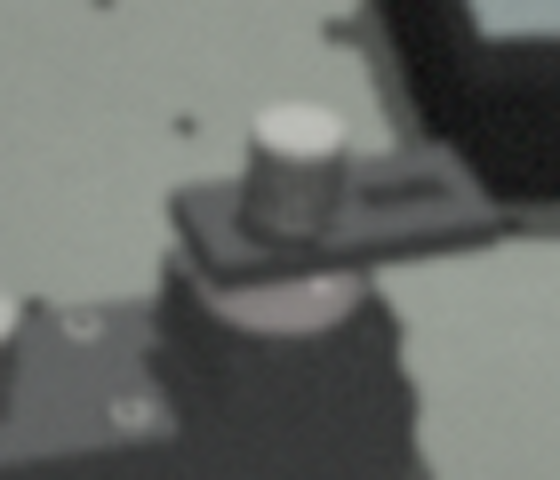

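```bash
python3 -c "
from workcell import job
print(job.job_done())"
```

```text
the job is handed in; nothing more can be done
None
```

I built the riser and handed the job in at about 43.7 s of the 72 s allowed.

**Stack:** The square spacer, round spacer and slotted arm went on in that order over the base hole. The slotted end points away from the thumbscrew. Measured in the wrist camera, the square spacer's and arm's holes were within about 0.5 mm of the base hole. The round spacer sat about 1.7 mm off until the pin went in; I didn't re-measure it afterwards.

**Pin:** The long pin went down smoothly and reached 17 N at its expected home depth. The last side pictures show its head resting flat on the arm.

**Thumbscrew:** I turned it clockwise about 1.2 rad with almost no resistance until the torque jumped to about 0.65 N m. The grip then slipped about half a knurl, and two small steps brought the torque back to about 0.7 N m. After letting go I gripped it again, and a 0.016 rad turn raised the torque to 0.3 N m straight away, so I took it as seated and released it.

**Other things on the bench:** The short pin is still in the rack, and I saw nothing else on the bench disturbed.

**Checks that disagreed:**
- **Finger length:** The fingertips were roughly 20 mm behind the tool point, not the stated 17 mm ahead of it. Both early grips, on the square spacer and the arm, closed on air above the part before I allowed for this. Neither part was moved.
- **Screw stiffness:** The torque rose faster than the stated 2 to 3 N m per rad. I couldn't read the screw angle independently, so seating rests on the torque alone; a speck I tried to track on the head gave a meaningless turn.
- **Pin height:** In the last side picture the head looked about 4 mm lower than expected. That is more than the camera's stated error, but it doesn't suggest the pin is standing proud.

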